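# Stack well plates on a lab jack and raise them to the gauge foot

### The arm

A 6-joint arm with a two-finger parallel gripper is mounted at the origin on the work surface. World frame = base frame: x ahead of the robot, y to its left, z up, the work surface at z = 0. Lengths are in m, angles in rad, forces in N, time in s.
With the tool pointing down it reaches from about 0.4 to 0.825 m from the base axis. Payload 7 kg.
Tool frame: the origin (TCP) lies at the very end of the fingers, on their centre line; the grasp point (between the pads) lies 19 mm behind it; z points along the fingers, y is the line along which they close (so a half turn about z gives the same grasp; the last joint's range is limited). The gripper opens to 88 mm and grips with 3 to 60 N. Pads are 19 mm wide; open, the fingers measure 130 mm over their backs; the gripper's body (78 mm by 193 mm) begins 47 mm behind the grasp point.
Start: joints at [1.434, 0.359, 0.012, 0, -1.224, -0.288], TCP at [0.278, 0.615, 0.227] pointing down, gripper open.
Joint ranges: [-3.07, 3.07], [-1.43, 2.12], [-1.02, 1.25], [-3.03, 1.67], [-3.05, -0], [-3.03, 3.03]. Speed limits (rad/s): [2.39, 2.39, 3.01, 3.14, 3.14, 3.14].

### API

Orientations are given as a unit quaternion [w, x, y, z].
In Python, from bench import sensors, viewer, r gives the robot as it stands. The module is installed in compiled form; this text tells all that it offers.
- The arm moves only by the shell command python3 -m handwheel 'ROWS' [FORCE]. ROWS is JSON, a list of rows, each a list of 7 numbers: the shift along the tool's x, y, z in cm, then the turn, a rotation vector about the tool's x, y, z in rad, then the closure in counts, from 0 (fully open) to 255 (shut). A call has 1 to 10 rows; each row shifts and turns the commanded pose from where the row before left it, along the tool's axes as they then stand; what a row does not reach is not made up. A row lasts 1/12 s, in which the tool goes at most 41.7 mm and 7.16 degrees, less where a joint would pass 70% of its speed; a pose out of reach is approached as far as the arm can. A call is refused whole if a number of a shift passes 4.17 or a number of a turn 0.125, either way. A call with a gripper value outside its range is refused whole. The fingers move at their own pace and stop on an object; FORCE is the grip in N (left out, the last holds). Time passes only in rows, so rows that do not move let the fingers close. It gives the time, the measured TCP pose, the force, the opening and the grip force at its end, in the units of the state.
- sensors.sense(): the state, without advancing time (a new reading comes with each control period).
- viewer.capture(name): name is "scene" or "top"; returns a dict with "image" (420x560x3 uint8, red, green, blue), "depth" (420x560 float32, m along the optical axis (not along the pixel's ray), 0 where there is no reading), "camera_matrix" (3x3 intrinsics, pixels), "k1" (the pictures are not rectified: a ray, as slopes to the right and down, at radius r is drawn at 1 + k1 r^2 times it, then the intrinsics apply), "eye" and "rotation" of the camera in the world. Camera axes: x right, y down, z forward; pixel columns grow to the right and rows downward; lengths in m; the calibration is good to about 2 mm. A picture is of the moment at which its call begins.
- r.job_done(): hands the job in; it is judged then, once.
The state is a dict: "t": time; "qpos": joint angles; "dq": joint speeds; "joint_efforts": joint torques, N m; "tcp_pos": TCP position; "ee_rot": TCP orientation; "ft_force": force on the tool from outside, world axes, zero at the start; "ft_torque": the same for the moment, N m; "opening": finger opening in m; "finger_force": force on a finger pad.
Only numpy, scipy, OpenCV 4.12 (cv2) and the standard library are available. Lean on these libraries where they do the work, as an engineer would, in place of code of your own. Each camera call takes 0.05 s, during which the arm holds its last target. There are 200 camera calls.

### The job

Swing the gauge arm well aside from over the lab jack (at least two thirds of its travel), then stack every well plate that is on the bench on the jack's platform, all with their cut corners over those of the platform so that each skirt sits fully down on the one below, and put the flat lid on top the same way. Then swing the arm back to its stop over the stack, and turn the jack's knob clockwise until the lid just touches the sprung gauge foot and begins to lift it, by a few millimetres at most (between about 1 and 4 mm). Do not ram the foot up into the head, and leave the glassware, bottles and other things on the bench standing where they are.

Things in the scene. Friction and masses are not known exactly. Their poses are not given: they have to be found in the camera images.
- plate1: one of 2 to 4 like white well plates, 90 x 56 x 16 mm, 50 g: walls 12 mm high, then a 4 mm tapered deck inset 4 mm. Both corners at +x cut off (12 mm), those at -x square. Under it a 5 mm deep skirt, wall 3 mm, fits over a deck with 1.2 mm play a side (2.7 at the deck's top), cut corners the same way only; seated, it is 12 mm above the one below. Origin: centre of underside, x along the 90 mm, z up
- plate2: one of 2 to 4 like white well plates, 90 x 56 x 16 mm, 50 g: walls 12 mm high, then a 4 mm tapered deck inset 4 mm. Both corners at +x cut off (12 mm), those at -x square. Under it a 5 mm deep skirt, wall 3 mm, fits over a deck with 1.2 mm play a side (2.7 at the deck's top), cut corners the same way only; seated, it is 12 mm above the one below. Origin: centre of underside, x along the 90 mm, z up
- plate3: one of 2 to 4 like white well plates, 90 x 56 x 16 mm, 50 g: walls 12 mm high, then a 4 mm tapered deck inset 4 mm. Both corners at +x cut off (12 mm), those at -x square. Under it a 5 mm deep skirt, wall 3 mm, fits over a deck with 1.2 mm play a side (2.7 at the deck's top), cut corners the same way only; seated, it is 12 mm above the one below. Origin: centre of underside, x along the 90 mm, z up
- plate4: one of 2 to 4 like white well plates, 90 x 56 x 16 mm, 50 g: walls 12 mm high, then a 4 mm tapered deck inset 4 mm. Both corners at +x cut off (12 mm), those at -x square. Under it a 5 mm deep skirt, wall 3 mm, fits over a deck with 1.2 mm play a side (2.7 at the deck's top), cut corners the same way only; seated, it is 12 mm above the one below. Origin: centre of underside, x along the 90 mm, z up
- plate1_cut (a point): middle of the outer end face between the two cut corners of this plate, 45 mm from its centre along its x, 6 mm up
- plate2_cut (a point): middle of the outer end face between the two cut corners of this plate, 45 mm from its centre along its x, 6 mm up
- plate3_cut (a point): middle of the outer end face between the two cut corners of this plate, 45 mm from its centre along its x, 6 mm up
- plate4_cut (a point): middle of the outer end face between the two cut corners of this plate, 45 mm from its centre along its x, 6 mm up
- lid: the flat lid of the stack: white, smooth flat top without wells or raised deck, 90 x 56 mm, 14 mm tall, 45 g, same outline, skirt and cut corners at +x as the plates. Origin: centre of its underside; x along the 90 mm, z up
- lid_cut (a point): middle of the end face between the lid's two cut corners, 45 mm from its centre along its x, 7 mm up
- nest (a point): centre of the top face of the lab jack's aluminium platform (120 x 90 mm, moves with the jack; starts at its lowest, 80 mm above the bench). On it is a fixed 4 mm deck like those of the plates, cut corners towards this point's +x; the underside of a first plate seated on it comes to this height. z up
- knob (a joint): the jack's knob turning about a vertical axis (rad), 0 to 7.9; grows clockwise seen from above, which raises the platform 7 mm per rad. Stays where it is left; stiff to turn with about 0.12 N m. Starts at 0
- knob_grip (a point): on the knob's vertical axis at the height to grip it from above: a black upright bar 42 mm long, 14 mm thick, from 25 mm below to 7 mm above this point, on a disc of 22 mm radius; the bar lies along this point's x (turns with the knob). The axis stands 155 mm from the platform's centre, at the nest's -x side
- head (a joint): swing arm of the stand (rad): 0 = home stop, gauge foot right over the middle of the platform; grows to 1.4 as it swings aside, clockwise seen from above, about the upright post. Stays where it is left; about 0.12 N m to move, 134 mm from post to handle
- head_handle (a point): middle of the upright black round handle (14 mm diameter, 36 mm tall) on top of the swing arm's head, right above the gauge foot; grip or push it here. This point is 18 mm above the head's top face
- head_axis (a point): on the swing arm's vertical axis, in the post, at bench height
- foot (a joint): the sprung gauge foot under the head (m): 0 hanging free, grows as it is pushed up, to 0.012 at its stop; 150 N/m and 0.3 N weight
- foot_pad (a point): centre of the underside of the gauge foot, a steel disc of 20 mm diameter, about 154 to 166 mm above the bench when free
- wash1: bystander: plastic wash bottle, 64 mm diameter, 190 mm tall with its bent spout; origin at its foot
- wash2: bystander: another wash bottle like it
- reagent: bystander: amber bottle, 56 mm diameter, 120 mm tall; origin at its foot
- beaker: bystander: glass beaker, 64 mm diameter, 85 mm tall; origin at its foot
- jar: bystander: small glass jar, 40 mm diameter, 45 mm tall; origin at its foot
- spatula: bystander: steel lab spoon lying on the bench, 160 mm long; origin at its middle

How it is judged:
By the outcome, as a careful person would: the job done as asked, in the order asked, and still so for the second after the job is handed in, with the robot touching nothing.
Of plate1, plate2, plate3, plate4 only 2 to 4 are there at a start; the rules pass over those that are not, and their reading is None.
At some moment in a run one of plate1, plate2, plate3, plate4, lid may be knocked a few centimetres aside while the robot is not near it.
It also fails if it takes over 210 s, if anything falls off the work surface, if the arm or the gripper's body presses on something with over 40 N, if the wrist force passes 120 N, or if a joint passes its speed limit or range.

## Working session

There is one attempt and no reset: what is moved stays moved. The work goes in short steps, Python scripts to look and compute and a shell command to move; the robot and the scene stay as the last step left them, time stands still between calls to the robot, and variables do not carry over. Pictures are saved under pics/ and viewed, at most 14 in all, crops included, and the job is handed in when it is done.

```bash
mkdir -p pics
cat > h.py <<'E'
import numpy as np, cv2
from bench import sensors, viewer, r
def cap(n): 
    c=viewer.capture(n); c['R']=np.array(c['rotation']); c['K']=np.array(c['camera_matrix']); c['eye']=np.array(c['eye']); return c
def rays(c,uv):
    K=c['K']; d=np.array([c['k1'],0,0,0,0],float)
    p=cv2.undistortPoints(np.asarray(uv,float).reshape(-1,1,2),K,d).reshape(-1,2)
    return np.c_[p,np.ones(len(p))]@c['R'].T
def onz(c,uv,z):
    d=rays(c,uv); return c['eye']+d*((z-c['eye'][2])/d[:,2])[:,None]
def cloud(c):
    h,w=c['depth'].shape; u,v=np.meshgrid(np.arange(w),np.arange(h))
    d=rays(c,np.c_[u.ravel(),v.ravel()])
    return (c['eye']+d*c['depth'].reshape(-1,1)).reshape(h,w,3)
def save(c,n,s=1.4): cv2.imwrite('pics/'+n,cv2.resize(c['image'][...,::-1],None,fx=s,fy=s,interpolation=cv2.INTER_CUBIC))
E
python3 - <<'E'
from h import *
for n in('top','scene'):
    c=cap(n); save(c,n+'1.png'); print(n,c['eye'],c['R'],c['K'],c['k1'])
    np.savez(n+'1.npz',**{k:c[k] for k in('image','depth')})
s=sensors.sense(); print({k:np.round(v,3) for k,v in s.items()})
E
```

```text
top [ 0.40340661 -0.04591357  1.17214439] [ 0.06470998 -0.70071385  0.7092054  -0.04290014] [[424.78607157   0.         276.86194041]
 [  0.         424.78607157 214.68354016]
 [  0.           0.           1.        ]] -0.1196404145112208
scene [ 1.02577176 -0.71313855  1.04724465] [-0.35114408  0.88404889  0.28794761 -0.11064163] [[487.55491165   0.         280.61482018]
 [  0.         487.55491165 207.2450691 ]
 [  0.           0.           1.        ]] 0.03806276312806785
{'t': np.float64(0.1), 'qpos': array([ 1.434,  0.359,  0.011, -0.   , -1.224, -0.288]), 'dq': array([ 0.001, -0.003,  0.002, -0.   , -0.001, -0.   ]), 'joint_efforts': array([-1.0000e-03, -5.8416e+01,  2.9375e+01,  7.0160e+00,  1.0000e-02,
       -0.0000e+00]), 'tcp_pos': array([0.278, 0.615, 0.226]), 'ee_rot': array([ 0.001,  0.978, -0.211, -0.   ]), 'ft_force': array([ 0.67 , -0.769, -0.299]), 'ft_torque': array([-0.024, -0.024,  0.043]), 'finger_force': np.float64(0.0), 'opening': np.float64(0.088)}
```

View pics/top1.png

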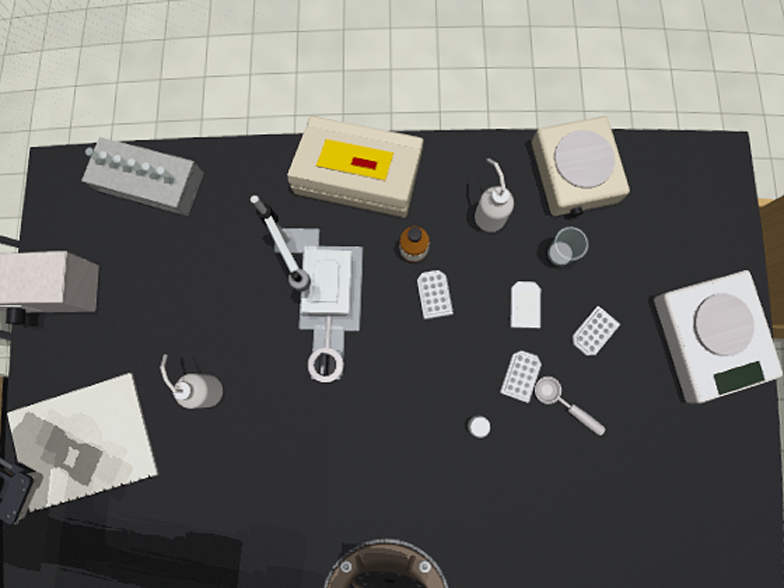

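View pics/scene1.png

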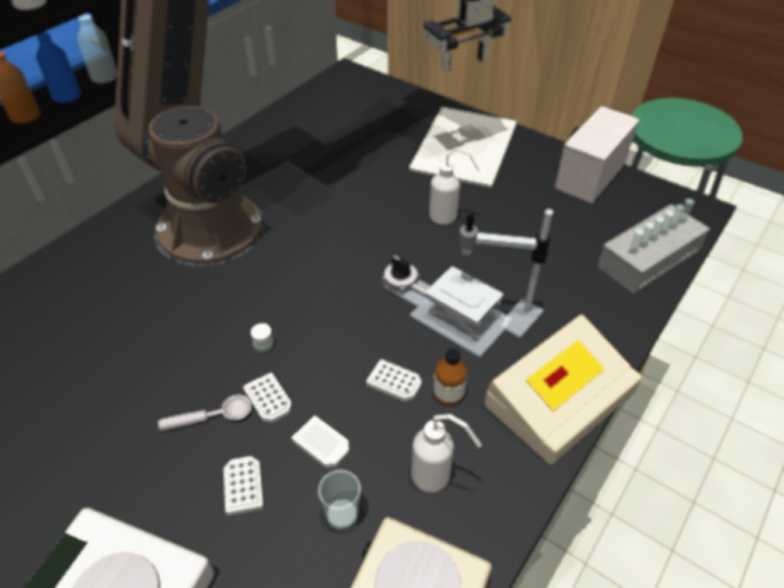

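The top view (1.4x scale) shows three plates at (435,295), (596,331) and (521,377), and the lid at (526,305). The jack platform is at (332,281) with the knob at (325,365). The arm post is at (262,207) and its head at (298,281). The cut corners and bystanders are also visible in the scene view.

```bash
sed -i "s/c\['R'\]=np.array(c\['rotation'\])/c['R']=Rotation.from_quat(np.array(c['rotation'])[[1,2,3,0]]).as_matrix()/; 1a from scipy.spatial.transform import Rotation" h.py
python3 - <<'E'
from h import *
c=cap('top'); P=cloud(c); im=c['image'].astype(int)
print('bench z',np.median(P[300:340,330:380,2]),P[300:340,330:380,2].std())
def quad(n,box,lo,hi,z):
    x0,y0,x1,y1=[int(b/1.4) for b in box]
    m=np.zeros(im.shape[:2],np.uint8); m[y0:y1,x0:x1]=((P[...,2]>lo)&(P[...,2]<hi)&(im.min(2)>70))[y0:y1,x0:x1]
    k,l,s,_=cv2.connectedComponentsWithStats(m); i=1+s[1:,4].argmax(); m=(l==i).astype(np.uint8)
    ct=max(cv2.findContours(m,0,2)[0],key=cv2.contourArea)
    W=onz(c,ct.reshape(-1,2),z)
    rr=cv2.minAreaRect((W[:,:2]*1000).astype(np.float32)); ps=P[l==i]
    b=cv2.boxPoints(rr)
    e=[np.linalg.norm(b-ct_,axis=1) for ct_ in []]
    print(n,'rect',np.round(rr,1).tolist() if 0 else rr,'area',s[i,4],'z50,90',np.percentile(ps[:,2],[10,50,90]).round(4),'cen',ps.mean(0).round(4))
    # corner gaps: nearest contour pt to each box corner
    for q in b: print('   corner',q.round(1),'gap',np.linalg.norm(W[:,:2]*1000-q,axis=1).min().round(1))
quad('A',(410,260,465,325),.006,.03,.013)
quad('B',(565,298,628,365),.006,.03,.013)
quad('C',(492,340,542,408),.006,.03,.013)
quad('L',(500,270,550,335),.006,.03,.014)
quad('plat',(298,240,370,325),.07,.10,.08)
quad('deck',(298,240,370,325),.0825,.10,.084)
for n,b in dict(knob=(300,340,350,385),head=(240,190,315,295),reag=(395,220,435,265),wash1=(470,150,520,235),wash2=(155,350,225,410),jar=(465,410,495,440),beak=(545,225,592,270)).items():
    x0,y0,x1,y1=[int(v/1.4) for v in b]; ps=P[y0:y1,x0:x1].reshape(-1,3); ps=ps[(ps[:,2]>.02)&(ps[:,2]<.35)]
    print(n,'zmax',ps[:,2].max().round(3),'topmean',ps[ps[:,2]>ps[:,2].max()-.012].mean(0).round(4),'med',np.median(ps,0).round(3),'min',ps.min(0).round(3),'max',ps.max(0).round(3))
E
```

```text
bench z 0.00013368363000021422 0.059565814741951044
A rect ((595.3112182617188, -101.21310424804688), (90.1286392211914, 56.095436096191406), 8.742213249206543) area 635 z50,90 [0.0108 0.0147 0.0183] cen [ 0.5938 -0.1014  0.0146]
   corner [546.5 -80.3] gap 3.4
   corner [ 555.  -135.8] gap 2.0
   corner [ 644.1 -122.1] gap 9.0
   corner [635.6 -66.6] gap 9.4
B rect ((514.0015258789062, -416.2977600097656), (58.494930267333984, 92.23611450195312), 47.593360900878906) area 651 z50,90 [0.0112 0.0149 0.0182] cen [ 0.5144 -0.4165  0.0148]
   corner [ 460.2 -406.8] gap 11.2
   corner [ 528.3 -469. ] gap 4.9
   corner [ 567.8 -425.8] gap 1.8
   corner [ 499.7 -363.6] gap 11.8
C rect ((432.0075378417969, -268.00347900390625), (55.361000061035156, 91.16120147705078), 68.64378356933594) area 656 z50,90 [0.0106 0.0147 0.0184] cen [ 0.4309 -0.2672  0.0146]
   corner [ 379.5 -277.2] gap 3.5
   corner [ 464.4 -310.4] gap 9.4
   corner [ 484.5 -258.8] gap 9.7
   corner [ 399.6 -225.6] gap 0.4
L rect ((571.2378540039062, -281.4944152832031), (55.598106384277344, 90.30756378173828), 87.6801681518554
[... 992 characters left out ...]
0.148 0.199] min [0.574 0.116 0.02 ] max [0.809 0.207 0.275]
reag zmax 0.125 topmean [ 0.689  -0.0626  0.1193] med [ 0.679 -0.062  0.083] min [ 0.66 -0.09  0.02] max [ 0.716 -0.035  0.125]
wash1 zmax 0.195 topmean [ 0.7744 -0.2143  0.188 ] med [ 0.741 -0.213  0.11 ] min [ 0.719 -0.25   0.021] max [ 0.821 -0.188  0.195]
wash2 zmax 0.194 topmean [0.4274 0.361  0.187 ] med [0.409 0.337 0.108] min [0.375 0.318 0.02 ] max [0.471 0.386 0.194]
jar zmax 0.05 topmean [ 0.3371 -0.1813  0.045 ] med [ 0.338 -0.181  0.045] min [ 0.32  -0.199  0.021] max [ 0.354 -0.164  0.05 ]
beak zmax 0.091 topmean [ 0.6764 -0.3603  0.0838] med [ 0.681 -0.366  0.063] min [ 0.643 -0.391  0.02 ] max [ 0.707 -0.328  0.091]
```

Run:
```python
from h import *
for n in('top','scene'):
    c=cap(n); P=cloud(c)
    H=np.hypot(P[...,0]-.6115,P[...,1]-.1027)
    m=(H<.03)&(P[...,2]>.14)&(P[...,2]<.35); ps=P[m]
    print(n,'head hist'); 
    for z in np.arange(.15,.3,.006):
        q=ps[(ps[:,2]>=z)&(ps[:,2]<z+.006)]
        if len(q): print('  %.3f'%z,len(q),np.median(q,0).round(4),np.ptp(q[:,:2],axis=0).round(3))
    k=np.hypot(P[...,0]-.4566,P[...,1]-.1095)
    q=P[(k<.045)&(P[...,2]>.058)&(P[...,2]<.09)]
    if len(q)>5:
        w,V=np.linalg.eigh(np.cov(q[:,:2].T)); print(' knob bar',len(q),q.mean(0).round(4),np.sqrt(w),V[:,1],'zpct',np.percentile(q[:,2],[50,90]))
    uv=cv2.projectPoints(np.array([[.56,.12,.12]]),cv2.Rodrigues(c['R'].T)[0],-c['R'].T@c['eye'],c['K'],np.array([c['k1'],0,0,0,0.]))[0].ravel().astype(int)
    np.save(n+'uv',uv); im=c['image'][max(0,uv[1]-75):uv[1]+75,max(uv[0]-85,0):uv[0]+85]
    globals()[n]=cv2.resize(im,(400,350),interpolation=cv2.INTER_CUBIC)
cv2.imwrite('pics/jack1.png',np.hstack([top,scene])[...,::-1])
```

```text
top head hist
  0.180 3 [0.5901 0.1168 0.1831] [0.005 0.   ]
  0.186 2 [0.5906 0.1172 0.1886] [0.008 0.002]
  0.192 4 [0.5938 0.1171 0.1964] [0.01 0.  ]
  0.198 1 [0.5899 0.1167 0.1984] [0. 0.]
  0.204 14 [0.5963 0.1198 0.2082] [0.021 0.012]
  0.210 24 [0.5995 0.1241 0.2111] [0.019 0.014]
  0.222 1 [0.5918 0.1238 0.2259] [0. 0.]
  0.228 1 [0.5949 0.1247 0.2339] [0. 0.]
  0.234 1 [0.592  0.1241 0.2368] [0. 0.]
  0.240 3 [0.5948 0.1248 0.2457] [0.002 0.002]
  0.246 1 [0.5967 0.1267 0.2479] [0. 0.]
 knob bar 86 [0.4574 0.1093 0.0722] [0.00389503 0.01188227] [-0.99955261  0.02990961] zpct [0.07314236 0.0757305 ]
scene head hist
  0.156 9 [0.5958 0.1245 0.16  ] [0.012 0.008]
  0.162 2 [0.5912 0.1222 0.1631] [0.001 0.002]
  0.174 8 [0.6014 0.1209 0.1785] [0.016 0.013]
  0.180 19 [0.6006 0.117  0.184 ] [0.023 0.018]
  0.186 18 [0.598  0.1172 0.1891] [0.026 0.02 ]
  0.192 18 [0.6024 0.1174 0.1956] [0.021 0.017]
  0.198 20 [0.5994 0.117  0.2009] [0.023 0.021]
  0.204 29 [0.5974 0.1191 0.2075] [0.021 0.017]
  0.210 16 [0.5982 0.1234 0.2114] [0.022 0.017]
  0.216 2 [0.5923 0.1242 0.2165] [0.002 0.002]
  0.222 6 [0.5957 0.1251 0.2229] [0.005 0.005]
  0.228 4 [0.5963 0.1247 0.2317] [0.005 0.007]
  0.234 3 [0.5919 0.1244 0.2369] [0.005 0.003]
  0.240 4 [0.5958 0.1251 0.244 ] [0.005 0.005]
  0.246 1 [0.5929 0.1254 0.246 ] [0. 0.]
 knob bar 90 [0.459  0.1052 0.0695] [0.00469363 0.01215214] [-0.99845234  0.05561399] zpct [0.07025271 0.07580544]
```

View pics/jack1.png

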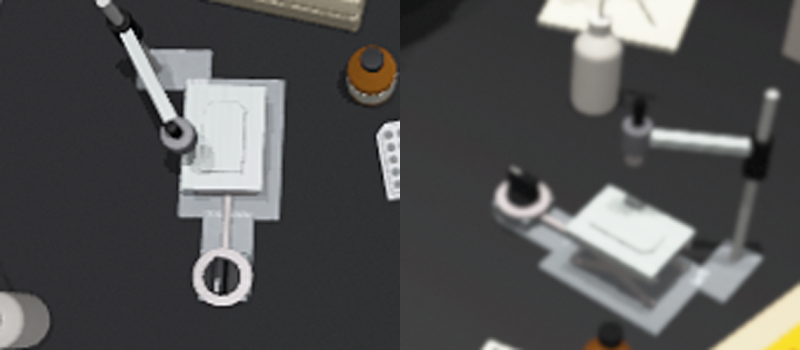

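The views show the arm partly swung already: the handle is at about (0.594, 0.125), with its top at 0.249. The deck's cut corners are at the far +x end, and the knob bar is along x.

```bash
cat > go.py <<'E'
import sys
from h import *
def yaw(s):
    w,x,y,z=s['ee_rot']; R=Rotation.from_quat([x,y,z,w]).as_matrix(); return np.arctan2(R[1,0],R[0,0]),R
s=sensors.sense(); a,R=yaw(s); t=[float(v) for v in sys.argv[1:5]]
d=(np.array(t[:3])-s['tcp_pos'])*100
psi=np.radians(t[3]); Rt=np.array([[np.cos(psi),np.sin(psi),0],[np.sin(psi),-np.cos(psi),0],[0,0,-1]])
rv=Rotation.from_matrix(R.T@Rt).as_rotvec()
print('t%.1f'%s['t'],'tcp',s['tcp_pos'].round(4),'psi %.1f'%np.degrees(a),'tilt',np.round(R[2,:2],4),'F',s['ft_force'].round(1),'open %.4f'%s['opening'],'fingF %.1f'%s['finger_force'],'q6 %.2f'%s['qpos'][5])
print(' turn',rv.round(3),'cm now-axes',(R.T@d).round(2),'cm after-turn-axes',(Rt.T@d).round(2))
E
M="python3 -m handwheel"
$M '[[0,0,-1,0,0,-0.1,0],[0,0,-1,0,0,-0.1,0],[0,0,-1,0,0,-0.1,0],[0,0,-1,0,0,-0.1,0],[0,0,0,0,0,-0.026,0],[0,0,0,0,0,0,0]]'
python3 go.py 0.594 0.125 0.265 0
```

```text
t: 0.75
tcp_pos: [0.2782, 0.6152, 0.2672]
ee_rot: [-0.001, 1.0, 0.001, 0.0]
ft_force: [-0.2, 0.9, -0.0]
opening: 0.0878
finger_force: 0.0
t0.8 tcp [0.2782 0.6152 0.2672] psi 0.1 tilt [ 0.0001 -0.0012] F [-0.2  0.9 -0. ] open 0.0878 fingF 0.0 q6 0.14
 turn [-0.001 -0.     0.002] cm now-axes [31.46 49.1   0.17] cm after-turn-axes [31.58 49.02  0.22]
```

```bash
M="python3 -m handwheel"
$M '[[2,3.1,0,0,0,0,0],[2,3.1,0,0,0,0,0],[2,3.1,0,0,0,0,0],[2,3.1,0,0,0,0,0],[2,3.1,0,0,0,0,0],[2,3.1,0,0,0,0,0],[2,3.1,0,0,0,0,0],[2,3.1,0,0,0,0,0]]' >/dev/null
$M '[[2,3.1,0,0,0,0,0],[2,3.1,0,0,0,0,0],[2,3.1,0,0,0,0,0],[2,3.1,0,0,0,0,0],[2,3.1,0,0,0,0,0],[2,3.1,0,0,0,0,0],[2,3.1,0,0,0,0,0],[0,0,0,0,0,0,0]]' >/dev/null
python3 go.py 0.594 0.125 0.265 0
```

```text
t2.1 tcp [0.5807 0.1456 0.2657] psi -0.3 tilt [-0.001   0.0017] F [ 0.2  0.1 -0.4] open 0.0876 fingF 0.0 q6 0.99
 turn [ 0.002  0.001 -0.005] cm now-axes [1.34 2.05 0.07] cm after-turn-axes [1.33 2.06 0.07]
```

```bash
M="python3 -m handwheel"
$M '[[1.3,2.05,0,0,0,0,0],[0,0,2,0,0,0,0],[0,0,2.2,0,0,0,0],[0,0,0,0,0,0,160],[0,0,0,0,0,0,255],[0,0,0,0,0,0,255],[0,0,0,0,0,0,255],[0,0,0,0,0,0,255],[0,0,0,0,0,0,255],[0,0,0,0,0,0,255]]' 15 
python3 go.py 0.594 0.125 0.223 0
```

```text
t: 2.92
tcp_pos: [0.5919, 0.1301, 0.2252]
ee_rot: [-0.0, 1.0, 0.001, 0.0]
ft_force: [0.0, 0.5, 0.0]
opening: 0.0464
finger_force: 0.0
t2.9 tcp [0.5919 0.1301 0.2252] psi 0.1 tilt [ 0.0009 -0.0005] F [0.  0.5 0. ] open 0.0464 fingF 0.0 q6 1.03
 turn [-0.001 -0.001  0.001] cm now-axes [0.21 0.51 0.22] cm after-turn-axes [0.21 0.51 0.22]
```

```bash
M="python3 -m handwheel"
$M '[[0.2,0.5,0.2,0,0,0,255],[0,0,0,0,0,0,255],[0,0,0,0,0,0,255],[0,0,0,0,0,0,255],[0,0,0,0,0,0,255],[0,0,0,0,0,0,255],[0,0,0,0,0,0,255],[0,0,0,0,0,0,255]]'
python3 - <<'E'
import numpy as np
p=np.array([.709,.194]); h=np.array([.594,.125])
a0=211
for a in range(211,144,-6): q=p+.134*np.array([np.cos(np.radians(a)),np.sin(np.radians(a))]); print(a,q.round(4))
E
python3 go.py 0.594 0.125 0.223 0
```

```text
t: 3.58
tcp_pos: [0.5943, 0.1252, 0.2227]
ee_rot: [-0.0, 1.0, 0.001, 0.0]
ft_force: [3.4, 2.2, -1.2]
opening: 0.0136
finger_force: 15.0
211 [0.5941 0.125 ]
205 [0.5876 0.1374]
199 [0.5823 0.1504]
193 [0.5784 0.1639]
187 [0.576  0.1777]
181 [0.575  0.1917]
175 [0.5755 0.2057]
169 [0.5775 0.2196]
163 [0.5809 0.2332]
157 [0.5857 0.2464]
151 [0.5918 0.259 ]
145 [0.5992 0.2709]
t3.6 tcp [0.5943 0.1252 0.2227] psi 0.1 tilt [ 0.001  -0.0004] F [ 3.4  2.2 -1.2] open 0.0136 fingF 15.0 q6 1.04
 turn [-0.    -0.001  0.001] cm now-axes [-0.03  0.02 -0.03] cm after-turn-axes [-0.03  0.02 -0.03]
```

Handle gripped. Swing through the arc (tool x = X, tool y = −Y) to about 149°.

```bash
M="python3 -m handwheel"
$M '[[-0.65,-1.24,0,0,0,0,255],[-0.53,-1.3,0,0,0,0,255],[-0.39,-1.35,0,0,0,0,255],[-0.24,-1.38,0,0,0,0,255],[-0.1,-1.4,0,0,0,0,255],[0.05,-1.4,0,0,0,0,255]]' 
$M '[[0.2,-1.39,0,0,0,0,255],[0.34,-1.36,0,0,0,0,255],[0.48,-1.32,0,0,0,0,255],[0.61,-1.26,0,0,0,0,255],[0.3,-0.5,0,0,0,0,255],[0,0,0,0,0,0,255],[0,0,0,0,0,0,255]]' 
python3 go.py 0.594 0.264 0.223 0
```

```text
t: 4.08
tcp_pos: [0.5741, 0.2069, 0.2224]
ee_rot: [0.0, 1.0, 0.001, -0.001]
ft_force: [-2.6, -2.6, 0.6]
opening: 0.0131
finger_force: 15.0
t: 4.67
tcp_pos: [0.5947, 0.2649, 0.2223]
ee_rot: [-0.001, 1.0, 0.001, 0.0]
ft_force: [-2.3, 2.0, 0.3]
opening: 0.0137
finger_force: 15.0
t4.7 tcp [0.5947 0.2649 0.2223] psi 0.1 tilt [ 0.0001 -0.0011] F [-2.3  2.   0.3] open 0.0137 fingF 15.0 q6 0.86
 turn [-0.001 -0.     0.002] cm now-axes [-0.07  0.09 -0.07] cm after-turn-axes [-0.07  0.09 -0.07]
```

```bash
M="python3 -m handwheel"
$M '[[0,0,0,0,0,0,0],[0,0,0,0,0,0,0],[0,0,0,0,0,0,0],[0,0,-2,0,0,0,0],[0,0,-2.5,0,0,0,0],[0,3.5,0,0,0,-0.05,0],[0,3.5,0,0,0,-0.05,0],[0,3.5,0,0,0,-0.053,0]]' >/dev/null
$M '[[0,3,0,0,0,0,0],[0,3,0,0,0,0,0],[0,3,0,0,0,0,0],[0,3,0,0,0,0,0],[0,3,0,0,0,0,0],[0,3,0,0,0,0,0],[0,3,0,0,0,0,0],[0,3,0,0,0,0,0],[0,0,0,0,0,0,0]]'
python3 - <<'E'
from h import *
c=cap('top'); P=cloud(c); ps=P[(P[...,2]>.19)&(P[...,2]<.26)&(P[...,0]>.56)&(P[...,0]<.64)&(P[...,1]>.2)&(P[...,1]<.32)]
print(ps.mean(0),len(ps)); 
m=(P[...,2]>.0825)&(P[...,2]<.0875)&(abs(P[...,0]-.611)<.06)&(abs(P[...,1]-.103)<.045)
m=cv2.morphologyEx(m.astype(np.uint8),cv2.MORPH_OPEN,np.ones((2,2)))
k,l,s,_=cv2.connectedComponentsWithStats(m); i=1+s[1:,4].argmax(); ct=max(cv2.findContours((l==i).astype(np.uint8),0,2)[0],key=cv2.contourArea)
print('deck',cv2.minAreaRect((onz(c,ct.reshape(-1,2),.084)[:,:2]*1000).astype(np.float32)))
m=((P[...,2]>.0725)&(P[...,2]<.0885)&(abs(P[...,0]-.611)<.075)&(abs(P[...,1]-.103)<.06)&(c['image'].min(2)>120)).astype(np.uint8)
ct=max(cv2.findContours(m,0,2)[0],key=cv2.contourArea)
print('plat',cv2.minAreaRect((onz(c,ct.reshape(-1,2),.08)[:,:2]*1000).astype(np.float32)))
cv2.imwrite('pics/a.png',cv2.resize(c['image'][140:300,180:380,::-1],None,fx=4,fy=3.75,interpolation=2))
E
python3 go.py 0.5953 -0.1012 0.268 8.74
```

```text
t: 6.08
tcp_pos: [0.6365, -0.083, 0.2675]
ee_rot: [0.001, 0.997, 0.075, -0.0]
ft_force: [-1.2, 1.2, -0.5]
opening: 0.0878
finger_force: 0.0
[nan nan nan] 0
deck ((627.829345703125, 92.23698425292969), (58.72999954223633, 30.9869327545166), 46.47007751464844)
plat ((644.3764038085938, 101.37586975097656), (87.66897583007812, 54.088436126708984), 88.86663818359375)
t6.1 tcp [ 0.6364 -0.0812  0.2675] psi 8.6 tilt [-0.0001  0.0005] F [-0.1  0.9 -1.4] open 0.0876 fingF 0.0 q6 1.54
 turn [ 0.     0.    -0.002] cm now-axes [-4.36  1.36 -0.05] cm after-turn-axes [-4.36  1.35 -0.05]<stdin>:3: RuntimeWarning: Mean of empty slice.
  ret = um.true_divide(
```

View pics/a.png

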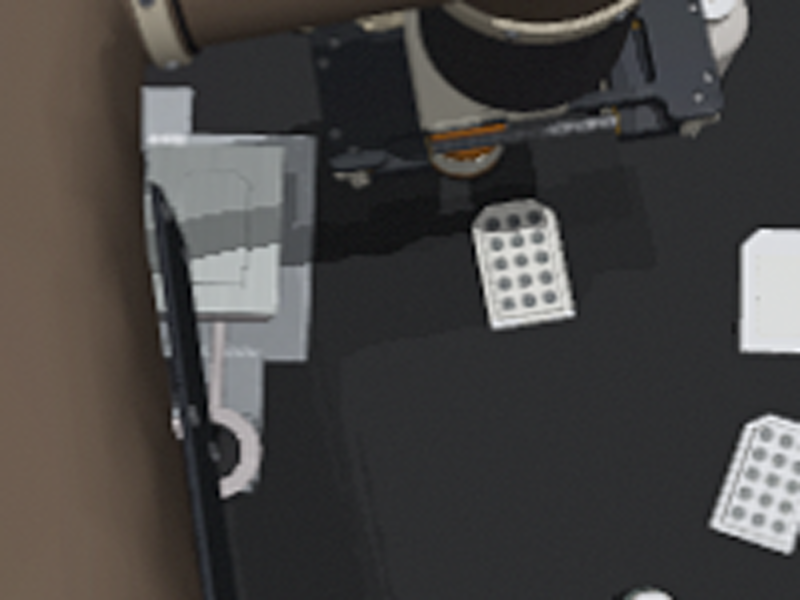

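The image shows plate A untouched at (523,265) with the arm clear of it. The forearm hides part of the jack. I'll refine the nest pose from the first, unobstructed images while aligning above plate A.

```bash
cat > edge.py <<'E'
from h import *
def edges(c,cx,cy,yawd,z,hl,hw,ext=.008,sides=None,trim=.016,zs=None):
    """fit 4 side lines of a box; returns local offsets of each side + slope (deg)"""
    a=np.radians(yawd); A=np.array([[np.cos(a),-np.sin(a)],[np.sin(a),np.cos(a)]]); out={}
    g=cv2.GaussianBlur(cv2.cvtColor(c['image'],cv2.COLOR_RGB2GRAY).astype(np.float32),(0,0),.7)
    t=np.arange(-ext,ext,.0003)
    rv=cv2.Rodrigues(c['R'].T)[0]; tv=-c['R'].T@c['eye']
    for k,(n,h,w) in {'+x':((1,0),hl,hw),'-x':((-1,0),hl,hw),'+y':((0,1),hw,hl),'-y':((0,-1),hw,hl)}.items():
        zz=(zs or {}).get(k,z); n=np.array(n,float); s=np.array([-n[1],n[0]]); pts=[]
        for u in np.linspace(-w+trim,w-trim,30):
            L=n*(h+t)[:,None]+s*u; W=np.c_[L@A.T+[cx,cy],np.full(len(t),zz)]
            uv=cv2.projectPoints(W,rv,tv,c['K'],np.array([c['k1'],0,0,0,0.]))[0].reshape(-1,2).astype(np.float32)
            p=cv2.remap(g,uv[:,:1],uv[:,1:],cv2.INTER_CUBIC).ravel(); d=-np.gradient(p); d[:3]=d[-3:]=0
            i=d.argmax()
            if d[i]>.5: 
                w_=np.clip(d[max(0,i-8):i+9],0,None); pts.append((u,(t[max(0,i-8):i+9]*w_).sum()/w_.sum()))
        pts=np.array(pts)
        if len(pts)<8: out[k]=None; continue
        for _ in range(4):
            f=np.polyfit(*pts.T,1); r_=pts[:,1]-np.polyval(f,pts[:,0]); pts=pts[abs(r_)<max(.0006,1.5*np.median(abs(r_)))]
        out[k]=(round(f[1]*1000,2),round(np.degrees(np.arctan(f[0])),2),len(pts))
    return out
E
python3 - <<'E'
from edge import *
for n in('top','scene'):
    c=cap(n); c['image']=np.load(n+'1.npz')['image']
    print(n,edges(c,.6115,.1027,-2.5,.08,.06,.045))
    print(' deck',edges(c,.6115,.1027,-2.5,.084,.041-.0027,.024-.0027,ext=.006))
c=cap('top');c['image']=np.load('top1.npz')['image']
for q in((.5953,-.1012,8.74),(.514,-.4163,137.6),(.432,-.268,-21.4),(.5712,-.2815,-2.3)): 
    print(q,'z.012',edges(c,*q,.012,.045,.028)); print('  z0',edges(c,*q,.0,.045,.028))
E
M="python3 -m handwheel"
$M '[[-2.2,0.7,0,0,0,0,0],[-2.2,0.7,0,0,0,0,0],[0,0,4,0,0,0,0],[0,0,4,0,0,0,0],[0,0,4,0,0,0,0],[0,0,4,0,0,0,0],[0,0,3,0,0,0,0],[0,0,0,0,0,0,0]]'
python3 go.py 0.595 -0.1012 0.003 8.74
```

```text
top {'+x': (np.float64(5.65), np.float64(-0.62), 30), '-x': (np.float64(0.18), np.float64(-1.69), 30), '+y': (np.float64(1.59), np.float64(-0.26), 12), '-y': (np.float64(-0.33), np.float64(-0.09), 19)}
 deck {'+x': (np.float64(-0.81), np.float64(-0.76), 22), '-x': (np.float64(-0.3), np.float64(-1.92), 30), '+y': (np.float64(1.68), np.float64(-3.57), 23), '-y': (np.float64(-0.76), np.float64(-2.44), 30)}
scene {'+x': (np.float64(1.24), np.float64(0.42), 16), '-x': (np.float64(0.98), np.float64(-1.34), 25), '+y': (np.float64(0.95), np.float64(-0.12), 13), '-y': (np.float64(0.98), np.float64(0.59), 14)}
 deck {'+x': (np.float64(-1.05), np.float64(-3.25), 21), '-x': None, '+y': (np.float64(3.68), np.float64(-0.12), 17), '-y': (np.float64(-0.03), np.float64(0.92), 19)}
(0.5953, -0.1012, 8.74) z.012 {'+x': (np.float64(0.65), np.float64(-0.62), 30), '-x': (np.float64(0.84), np.float64(0.12), 22), '+y': (np.float64(0.15), np.float64(-0.29), 30), '-y': (np.float64(2.17), np.float64(-0.57), 22)}
  z0 {'+x': (np.float64(3.04), np.float64(-0.6), 30), '-x': (np.float64(-0.48), np.float64(-0.26), 
[... 1038 characters left out ...]
), '-x': (np.float64(1.32), np.float64(-1.21), 20), '+y': (np.float64(-0.33), np.float64(0.15), 30), '-y': (np.float64(2.25), np.float64(0.61), 24)}
  z0 {'+x': (np.float64(2.99), np.float64(-0.57), 30), '-x': (np.float64(-0.58), np.float64(3.57), 22), '+y': (np.float64(-2.38), np.float64(-0.03), 27), '-y': (np.float64(4.74), np.float64(0.5), 22)}
t: 6.95
tcp_pos: [0.5908, -0.0977, 0.0714]
ee_rot: [-0.0, 0.997, 0.077, -0.005]
ft_force: [-1.2, 0.4, -1.1]
opening: 0.0876
finger_force: 0.0
t7.0 tcp [ 0.5908 -0.0977  0.0714] psi 8.9 tilt [-0.0101 -0.0014] F [-1.2  0.4 -1.1] open 0.0876 fingF 0.0 q6 1.57
 turn [-0.001  0.01   0.002] cm now-axes [0.43 0.42 6.84] cm after-turn-axes [0.37 0.41 6.84]
```

```bash
M="python3 -m handwheel"
$M '[[0.45,0.5,2,0,0.01,0,0],[0,0,2,0,0,0,0],[0,0,0,0,0,0,0]]' >/dev/null
python3 go.py 0.596 -0.1024 0.003 8.4
```

```text
t7.2 tcp [ 0.5996 -0.1022  0.0361] psi 8.9 tilt [ 0.0068 -0.0004] F [-1.  -0.3 -0.6] open 0.0877 fingF 0.0 q6 1.57
 turn [-0.    -0.007  0.008] cm now-axes [-0.38 -0.04  3.31] cm after-turn-axes [-0.36 -0.04  3.31]
```

```bash
M="python3 -m handwheel"
$M '[[-0.3,0,1.5,0,-0.005,0.008,0],[0,0,1.4,0,0,0,0],[0,0,0,0,0,0,0],[0,0,0,0,0,0,0]]' >/dev/null
python3 go.py 0.596 -0.1024 0.003 8.4
```

```text
t7.5 tcp [ 0.5986 -0.1029  0.0102] psi 8.4 tilt [0.0058 0.0003] F [-0.1  0.4  0.9] open 0.0876 fingF 0.0 q6 1.57
 turn [ 0.    -0.006  0.001] cm now-axes [-0.26 -0.09  0.71] cm after-turn-axes [-0.25 -0.09  0.72]
```

```bash
M="python3 -m handwheel"
$M '[[-0.25,0,0.65,0,-0.005,0,0],[0,0,0,0,0,0,0],[0,0,0,0,0,0,120],[0,0,0,0,0,0,120],[0,0,0,0,0,0,120],[0,0,0,0,0,0,120]]' 20 >/dev/null
python3 go.py 0.596 -0.1024 0.003 8.4
$M '[[0,0,0,0,0,0,255],[0,0,0,0,0,0,255],[0,0,0,0,0,0,255],[0,0,0,0,0,0,255]]'
python3 go.py 0.596 -0.1024 0.003 8.4
```

```text
t8.0 tcp [ 0.5956 -0.1037  0.0023] psi 8.4 tilt [ 0.0004 -0.    ] F [ 0.2  0.3 -0.1] open 0.0667 fingF 0.0 q6 1.57
 turn [-0. -0. -0.] cm now-axes [ 0.05 -0.12 -0.07] cm after-turn-axes [ 0.05 -0.12 -0.07]
t: 8.37
tcp_pos: [0.5956, -0.1037, 0.0021]
ee_rot: [-0.0, 0.997, 0.073, 0.0]
ft_force: [0.1, 0.4, 1.3]
opening: 0.0556
finger_force: 20.0
t8.4 tcp [ 0.5956 -0.1037  0.0021] psi 8.4 tilt [ 0.0002 -0.    ] F [0.1 0.4 1.3] open 0.0556 fingF 20.0 q6 1.57
 turn [-0. -0. -0.] cm now-axes [ 0.06 -0.12 -0.09] cm after-turn-axes [ 0.06 -0.12 -0.09]
```

```bash
M="python3 -m handwheel"
$M '[[0,0,-1.5,0,0,0,255],[0,0,-2,0,0,0,255],[0,0,-2.5,0,0,0,255],[0,0,-2.5,0,0,0,255],[0,0,-2.5,0,0,0,255],[0,0,-2,0,0,0.05,255],[0,0,0,0,0,0.07,255],[0,0,0,0,0,0.07,255],[0,0,0,0,0,0,255]]' >/dev/null
python3 go.py 0.6108 0.1035 0.0980 -2.5
```

```text
t9.1 tcp [ 0.5954 -0.1037  0.1324] psi -2.7 tilt [ 0.0007 -0.0004] F [ 0.7  0.1 -0.5] open 0.0556 fingF 20.0 q6 1.37
 turn [-0.    -0.001 -0.003] cm now-axes [  0.56 -20.76   3.45] cm after-turn-axes [  0.63 -20.76   3.44]
```

```bash
M="python3 -m handwheel"
$M '[[0.05,-2.5,0,0,0,0,255],[0.05,-2.5,0,0,0,0,255],[0.05,-2.5,0,0,0,0,255],[0.05,-2.5,0,0,0,0,255],[0.05,-2.5,0,0,0,0,255],[0.05,-2.5,0,0,0,0,255],[0.05,-2.5,0,0,0,0,255],[0.05,-2.5,0,0,0,0,255],[0.2,-0.7,0,0,0,0,255],[0,0,0,0,0,0,255]]' >/dev/null
$M '[[0,0,1.5,0,0,0,255],[0,0,1,0,0,0,255],[0,0,0,0,0,0,255],[0,0,0,0,0,0,255]]' >/dev/null
python3 go.py 0.6108 0.1035 0.0900 -2.5
```

```text
t10.3 tcp [0.6098 0.1018 0.1061] psi -2.5 tilt [-0.0021  0.0012] F [ 0.1 -0.4  0.2] open 0.0559 fingF 20.0 q6 1.05
 turn [ 0.001  0.002 -0.   ] cm now-axes [ 0.09 -0.18  1.61] cm after-turn-axes [ 0.09 -0.17  1.61]
```

```bash
M="python3 -m handwheel"
$M '[[0.1,-0.17,1,0.001,0.002,0,255],[0,0,0.6,0,0,0,255],[0,0,0,0,0,0,255],[0,0,0,0,0,0,255]]' >/dev/null
python3 go.py 0.6108 0.1035 0.0821 -2.5
$M '[[0,0,0.3,0,0,0,255],[0,0,0,0,0,0,255]]'
$M '[[0,0,0.3,0,0,0,255],[0,0,0,0,0,0,255]]'
python3 go.py 0.6108 0.1035 0.0821 -2.5
```

```text
t10.6 tcp [0.6113 0.1043 0.0905] psi -2.5 tilt [ 0.0011 -0.0005] F [-0.5 -0.1  0.2] open 0.0555 fingF 20.0 q6 1.04
 turn [-0.001 -0.001 -0.   ] cm now-axes [-0.05  0.08  0.84] cm after-turn-axes [-0.05  0.08  0.84]
t: 10.78
tcp_pos: [0.6115, 0.1045, 0.0878]
ee_rot: [-0.001, 1.0, -0.022, 0.001]
ft_force: [-0.5, 0.1, -0.0]
opening: 0.0554
finger_force: 20.0
t: 10.95
tcp_pos: [0.6114, 0.1045, 0.0847]
ee_rot: [-0.0, 1.0, -0.022, 0.001]
ft_force: [-0.1, 0.4, -0.4]
opening: 0.0561
finger_force: 20.0
t10.9 tcp [0.6114 0.1045 0.0847] psi -2.5 tilt [ 0.0017 -0.001 ] F [-0.1  0.4 -0.4] open 0.0561 fingF 20.0 q6 1.04
 turn [-0.001 -0.002 -0.   ] cm now-axes [-0.06  0.1   0.26] cm after-turn-axes [-0.06  0.1   0.26]
```

```bash
M="python3 -m handwheel"
$M '[[0,0,0.2,0,0,0,255],[0,0,0,0,0,0,255]]'
$M '[[0,0,0.1,0,0,0,255],[0,0,0,0,0,0,255]]'
python3 go.py 0.6108 0.1035 0.0821 -2.5
```

```text
t: 11.12
tcp_pos: [0.6115, 0.1045, 0.0828]
ee_rot: [-0.0, 1.0, -0.022, 0.001]
ft_force: [-0.9, 0.5, -1.2]
opening: 0.0559
finger_force: 20.0
t: 11.28
tcp_pos: [0.6117, 0.1046, 0.0822]
ee_rot: [-0.001, 1.0, -0.022, 0.001]
ft_force: [0.3, -0.5, 0.6]
opening: 0.0558
finger_force: 20.0
t11.3 tcp [0.6117 0.1046 0.0822] psi -2.5 tilt [ 0.0022 -0.001 ] F [ 0.3 -0.5  0.6] open 0.0558 fingF 20.0 q6 1.04
 turn [-0.001 -0.002 -0.   ] cm now-axes [-0.09  0.11  0.01] cm after-turn-axes [-0.09  0.11  0.01]
```

```bash
M="python3 -m handwheel"
$M '[[0,0,0,0,0,0,0],[0,0,0,0,0,0,0],[0,0,0,0,0,0,0],[0,0,0,0,0,0,0],[0,0,0,0,0,0,0],[0,0,-2,0,0,0,0],[0,0,-3,0,0,0,0],[0,0,-3,0,0,0,0],[0,0,-3,0,0,0,0],[0,0,0,0,0,0,0]]' 
$M '[[0,0,0,0,0,0.1,0],[0,0,0,0,0,0.1,0],[0,0,0,0,0,0.1,0],[0,0,0,0,0,0.035,0],[0,0,0,0,0,0,0]]' >/dev/null
python3 go.py 0.4324 -0.2693 0.15 -21.7
```

```text
t: 12.12
tcp_pos: [0.6146, 0.1052, 0.199]
ee_rot: [-0.002, 1.0, -0.021, 0.006]
ft_force: [1.7, -0.3, 1.5]
opening: 0.0874
finger_force: 0.0
t12.5 tcp [0.6113 0.1044 0.1919] psi -21.8 tilt [ 0.0015 -0.0017] F [-0.1  0.9 -0.1] open 0.0874 fingF 0.0 q6 0.71
 turn [-0.002 -0.001 -0.002] cm now-axes [-2.74 41.35  4.12] cm after-turn-axes [-2.81 41.34  4.19]
```

```bash
M="python3 -m handwheel"
$M '[[-0.25,3,0,0,0,0,0],[-0.25,3,0,0,0,0,0],[-0.25,3,0,0,0,0,0],[-0.25,3,0,0,0,0,0],[-0.25,3,0,0,0,0,0],[-0.25,3,0,0,0,0,0],[-0.25,3,0,0,0,0,0],[-0.25,3,0,0,0,0,0],[-0.25,3,0,0,0,0,0],[-0.25,3,0,0,0,0,0]]' >/dev/null
$M '[[-0.2,3,0,0,0,0,0],[-0.1,3,0,0,0,0,0],[0,2.5,0,0,0,0,0],[0,2,0,0,0,0,0],[0,0,0,0,0,0,0],[0,0,0,0,0,0,0]]' >/dev/null
python3 go.py 0.4324 -0.2693 0.10 -21.7
cat > chk.py <<'E'
from h import *
c=cap('top'); P=cloud(c); im=c['image'].astype(int)
m=((P[...,2]>.006)&(P[...,2]<.024)&(im.min(2)>90)&(P[...,0]>.3)&(P[...,0]<.8)&(P[...,1]>-.6)&(P[...,1]<.3)).astype(np.uint8)
k,l,s,_=cv2.connectedComponentsWithStats(m)
for i in range(1,k):
    if s[i,4]>150: print('bench item',s[i,4],P[l==i].mean(0).round(4),'uv',(s[i,:2]+s[i,2:4]/2).round())
q=P[(abs(P[...,0]-.612)<.05)&(abs(P[...,1]-.104)<.035)&(P[...,2]>.07)&(P[...,2]<.16)]
print('stack z pct',np.percentile(q[:,2],[10,50,90]).round(4) if len(q) else None,len(q), q.mean(0).round(4))
E
python3 chk.py
```

```text
t13.9 tcp [ 0.4351 -0.2623  0.1912] psi -21.7 tilt [ 0.0015 -0.0017] F [-0.1  0.9  0.1] open 0.0877 fingF 0.0 q6 1.35
 turn [-0.002 -0.002 -0.001] cm now-axes [-0.01  0.77  9.12] cm after-turn-axes [0.01 0.75 9.12]
bench item 1518 [0.6095 0.1123 0.0103] uv [228. 208.]
bench item 230 [ 0.5985 -0.2841  0.014 ] uv [376. 208.]
bench item 268 [ 0.3544 -0.3747  0.0159] uv [408. 296.]
stack z pct [0.0788 0.0935 0.0974] 975 [0.6096 0.1023 0.0906]
```

Run:
```python
from h import *
c=cap('scene'); save(c,'s2.png')
c2=cap('top');
```

```text
(no output)
```

View pics/s2.png

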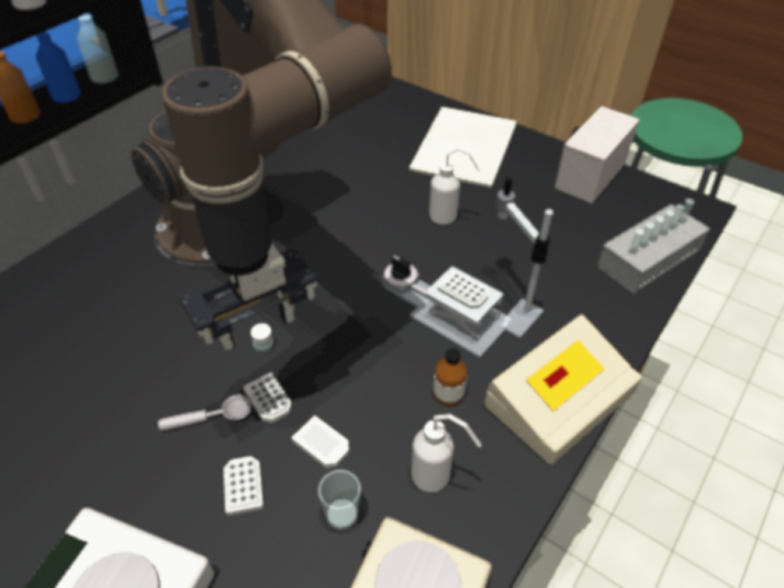

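Plate 1 is seated on the jack at (466,290) and the head is aside at (505,198). Plate C at (268,397) is unmoved, but the spoon bowl at (237,407) is close to its side, so I'll locate the bowl in plate C's frame.

Run:
```python
from h import *
c=cap('top'); d=np.load('top1.npz'); c['image'],c['depth']=d['image'],d['depth']; P=cloud(c)
a=np.radians(-21.7); L=(P[...,:2]-[.4324,-.2693])@np.array([[np.cos(a),-np.sin(a)],[np.sin(a),np.cos(a)]])
m=(c['image'].min(2)>75)&(P[...,2]<.05)&(P[...,2]>-.01)&(L[...,1]<-.029)&(L[...,1]>-.2)&(abs(L[...,0])<.16)
k,l,s,_=cv2.connectedComponentsWithStats(m.astype(np.uint8))
for i in range(1,k):
    if s[i,4]>25:
        q=L[l==i]*1000; print(s[i,4],'loc min',q.min(0).round(1),'max',q.max(0).round(1),'z',np.percentile(P[l==i][:,2],[50,95]).round(3))
        for y in range(-105,-28,6):
            r_=q[(q[:,1]>=y)&(q[:,1]<y+6)]
            if len(r_): print('   y',y,'x',r_[:,0].min().round(1),r_[:,0].max().round(1))
```

```text
587 loc min [  82.4 -151.9] max [159.9 -70.8] z [0.015 0.019]
   y -105 x 82.4 158.7
   y -99 x 84.9 159.1
   y -93 x 88.8 159.4
   y -87 x 91.0 155.1
   y -81 x 93.2 143.3
   y -75 x 100.3 123.2
582 loc min [ -55.  -190.7] max [ 37.2 -29. ] z [0.011 0.021]
   y -105 x -25.4 -18.0
   y -99 x -24.8 -17.1
   y -93 x -20.9 -15.9
   y -87 x -21.8 -7.7
   y -81 x -26.6 12.0
   y -75 x -31.8 11.8
   y -69 x -34.1 18.1
   y -63 x -35.0 18.7
   y -57 x -32.7 17.9
   y -51 x -32.1 15.7
   y -45 x -28.0 12.8
   y -39 x -23.8 8.3
   y -33 x -44.0 37.2
```

The bowl is centred at local (−8, −60) with about 26 mm radius, so it leaves no room for a centred grasp. I'll grip near the cut end with a narrow opening, drag the plate away from the spoon, then regrip at the centre.

```bash
M="python3 -m handwheel"
$M '[[1.3,0.35,2,0,0,0,75],[1.3,0.35,2,0,0,0,75],[0,0,2,0,0,0,75],[0,0,0,0,0,0,75],[0,0,0,0,0,0,75],[0,0,0,0,0,0,75],[0,0,0,0,0,0,75]]' 
python3 go.py 0.4566 -0.2789 0.004 -21.7
```

```text
t: 14.65
tcp_pos: [0.4581, -0.2774, 0.1328]
ee_rot: [-0.001, 0.982, -0.188, 0.002]
ft_force: [0.3, -0.1, 0.4]
opening: 0.062
finger_force: 0.0
t14.7 tcp [ 0.4581 -0.2774  0.1328] psi -21.6 tilt [ 0.0037 -0.0018] F [ 0.3 -0.1  0.4] open 0.0620 fingF 0.0 q6 1.37
 turn [-0.002 -0.004  0.001] cm now-axes [-0.14  0.21 12.88] cm after-turn-axes [-0.09  0.19 12.88]
```

```bash
M="python3 -m handwheel"
$M '[[0,0.15,2.5,-0.002,-0.003,0,75],[0,0,2.5,0,0,0,75],[0,0,2.5,0,0,0,75],[0,0,2.5,0,0,0,75],[0,0,0,0,0,0,75],[0,0,0,0,0,0,75]]' >/dev/null
python3 go.py 0.4566 -0.2789 0.004 -21.7
```

```text
t15.2 tcp [ 0.4566 -0.2789  0.0317] psi -21.7 tilt [-0.0026  0.0008] F [-0.8 -0.2  0.3] open 0.0618 fingF 0.0 q6 1.37
 turn [0.001 0.003 0.   ] cm now-axes [0.01 0.   2.77] cm after-turn-axes [0.   0.   2.77]
```

```bash
M="python3 -m handwheel"
$M '[[0,0,1.2,0,0.002,0,75],[0,0,0.6,0,0,0,75],[0,0,0.6,0,0,0,75],[0,0,0.3,0,0,0,75],[0,0,0,0,0,0,75]]'
$M '[[0,0,0,0,0,0,255],[0,0,0,0,0,0,255],[0,0,0,0,0,0,255],[0,0,0,0,0,0,255]]' 10
python3 go.py 0.4566 -0.2789 0.004 -21.7
```

```text
t: 15.57
tcp_pos: [0.4568, -0.2789, 0.0046]
ee_rot: [0.0, 0.982, -0.188, 0.0]
ft_force: [-0.1, 0.3, -0.3]
opening: 0.0622
finger_force: 0.1
t: 15.9
tcp_pos: [0.457, -0.279, 0.0048]
ee_rot: [0.0, 0.982, -0.188, 0.001]
ft_force: [-0.2, 0.6, 2.7]
opening: 0.056
finger_force: 10.0
t15.9 tcp [ 0.457  -0.279   0.0048] psi -21.7 tilt [0.0013 0.0003] F [-0.2  0.6  2.7] open 0.0560 fingF 10.0 q6 1.37
 turn [ 0.    -0.001  0.   ] cm now-axes [-0.05  0.    0.08] cm after-turn-axes [-0.05  0.    0.08]
```

```bash
M="python3 -m handwheel"
$M '[[0,-1,0,0,0,0,255],[0,-1.5,0,0,0,0,255],[0,-1.5,0,0,0,0,255],[0,-1,0,0,0,0,255],[0,0,0,0,0,0,255],[0,0,0,0,0,0,40],[0,0,0,0,0,0,40],[0,0,0,0,0,0,40]]'
$M '[[-1.3,0,0,0,0,0,40],[-1.3,0,0.2,0,0,0,40],[0,0,0,0,0,0,40],[0,0,0,0,0,0,255],[0,0,0,0,0,0,255],[0,0,0,0,0,0,255],[0,0,0,0,0,0,255],[0,0,0,0,0,0,255],[0,0,0,0,0,0,255]]' 20
python3 go.py 0.4566 -0.2789 0.003 -21.7; python3 chk.py
```

```text
t: 16.57
tcp_pos: [0.4747, -0.2326, 0.004]
ee_rot: [0.0, 0.982, -0.188, -0.0]
ft_force: [0.1, 0.5, 0.4]
opening: 0.07
finger_force: 0.0
t: 17.32
tcp_pos: [0.4515, -0.223, 0.0024]
ee_rot: [0.0, 0.982, -0.188, 0.0]
ft_force: [0.6, 0.5, -0.2]
opening: 0.0556
finger_force: 20.0
t17.3 tcp [ 0.4515 -0.223   0.0024] psi -21.7 tilt [0.001  0.0003] F [ 0.6  0.5 -0.2] open 0.0556 fingF 20.0 q6 1.26
 turn [ 0.    -0.001 -0.   ] cm now-axes [ 2.54  5.   -0.06] cm after-turn-axes [ 2.54  5.   -0.06]
bench item 808 [0.6774 0.1196 0.0099] uv [228. 192.]
bench item 509 [ 0.5797 -0.2813  0.0136] uv [376. 214.]
bench item 151 [ 0.4763 -0.5691  0.0176] uv [480. 250.]
bench item 526 [ 0.5191 -0.4234  0.0148] uv [428. 236.]
bench item 534 [0.5271 0.1158 0.011 ] uv [230. 237.]
bench item 255 [ 0.3535 -0.3803  0.0163] uv [412. 294.]
stack z pct [0.0791 0.0936 0.0973] 972 [0.6097 0.1023 0.0906]
```

```bash
M="python3 -m handwheel"
$M '[[0,0,-1.5,0,0,0,255],[0,0,-2,0,0,0,255],[0,0,-2.5,0,0,0,255],[0,0,-2.5,0,0,0,255],[0,0,-2.5,0,0,-0.035,255],[0,0,-2.5,0,0,-0.1,255],[0,0,-1,0,0,-0.1,255],[0,0,0,0,0,-0.1,255],[0,0,0,0,0,0,255]]' >/dev/null
python3 go.py 0.6129 0.1043 0.120 -2.5
```

```text
t18.1 tcp [ 0.4512 -0.2227  0.1482] psi -2.3 tilt [0.0021 0.0004] F [ 0.3  0.4 -0.7] open 0.0556 fingF 20.0 q6 1.60
 turn [ 0.    -0.002  0.004] cm now-axes [ 14.87 -33.31   2.83] cm after-turn-axes [ 14.73 -33.38   2.82]
```

```bash
M="python3 -m handwheel"
$M '[[1.1,-2.5,0,0,0,0.003,255],[1.1,-2.5,0,0,0,0,255],[1.1,-2.5,0,0,0,0,255],[1.1,-2.5,0,0,0,0,255],[1.1,-2.5,0,0,0,0,255],[1.1,-2.5,0,0,0,0,255],[1.1,-2.5,0,0,0,0,255],[1.1,-2.5,0,0,0,0,255],[1.1,-2.5,0,0,0,0,255],[1.1,-2.5,0,0,0,0,255]]' >/dev/null
$M '[[1.1,-2.5,0,0,0,0,255],[1.1,-2.5,0,0,0,0,255],[1,-2,0,0,0,0,255],[0.5,-1.3,0,0,0,0,255],[0,0,1,0,0,0,255],[0,0,1,0,0,0,255],[0,0,0,0,0,0,255],[0,0,0,0,0,0,255]]' >/dev/null
python3 go.py 0.6129 0.1043 0.104 -2.5
```

```text
t19.6 tcp [0.612  0.1017 0.1259] psi -2.8 tilt [-0.0023  0.0019] F [0.1 0.1 0.1] open 0.0556 fingF 20.0 q6 1.04
 turn [ 0.002  0.002 -0.005] cm now-axes [ 0.09 -0.27  2.19] cm after-turn-axes [ 0.08 -0.26  2.19]
```

```bash
M="python3 -m handwheel"
$M '[[0.08,-0.26,0.8,0.001,0.002,-0.005,255],[0,0,0.8,0,0,0,255],[0,0,0.5,0,0,0,255],[0,0,0,0,0,0,255],[0,0,0,0,0,0,255]]' >/dev/null
python3 go.py 0.6129 0.1043 0.0944 -2.5
```

```text
t20.0 tcp [0.6139 0.1053 0.1058] psi -2.4 tilt [ 0.0016 -0.    ] F [ 0.3 -0.4 -0.1] open 0.0557 fingF 20.0 q6 1.04
 turn [-0.    -0.002  0.002] cm now-axes [-0.1   0.1   1.14] cm after-turn-axes [-0.1   0.1   1.14]
```

```bash
M="python3 -m handwheel"
$M '[[-0.08,0.08,0.4,0,-0.001,0,255],[0,0,0.3,0,0,0,255],[0,0,0,0,0,0,255]]'
$M '[[0,0,0.2,0,0,0,255],[0,0,0,0,0,0,255]]'
$M '[[0,0,0.15,0,0,0,255],[0,0,0,0,0,0,255]]'
python3 go.py 0.6129 0.1043 0.0944 -2.5
```

```text
t: 20.28
tcp_pos: [0.6131, 0.1047, 0.0986]
ee_rot: [-0.0, 1.0, -0.021, 0.0]
ft_force: [-0.1, -0.6, -0.5]
opening: 0.0556
finger_force: 20.0
t: 20.45
tcp_pos: [0.6133, 0.1048, 0.0969]
ee_rot: [-0.0, 1.0, -0.021, 0.001]
ft_force: [0.1, 0.4, -0.6]
opening: 0.0557
finger_force: 20.0
t: 20.62
tcp_pos: [0.6134, 0.1048, 0.0955]
ee_rot: [-0.0, 1.0, -0.021, 0.001]
ft_force: [-0.5, -0.8, -0.8]
opening: 0.0558
finger_force: 20.0
t20.6 tcp [0.6134 0.1048 0.0955] psi -2.4 tilt [ 0.0013 -0.0005] F [-0.5 -0.8 -0.8] open 0.0558 fingF 20.0 q6 1.05
 turn [-0.001 -0.001  0.002] cm now-axes [-0.05  0.06  0.11] cm after-turn-axes [-0.05  0.06  0.11]
```

```bash
M="python3 -m handwheel"
$M '[[0,0,0.12,0,0,0,255],[0,0,0,0,0,0,255]]'
$M '[[0,0,0,0,0,0,0],[0,0,0,0,0,0,0],[0,0,0,0,0,0,0],[0,0,0,0,0,0,0],[0,0,0,0,0,0,0],[0,0,-2,0,0,0,0],[0,0,-3,0,0,0,0],[0,0,-3,0,0,0,0],[0,0,-3,0,0,0,0],[0,0,0,0,0,0,0]]' 
python3 chk.py
python3 - <<'E'
from edge import *
c=cap('top'); P=cloud(c)
m=((P[...,2]>.006)&(P[...,2]<.024)&(c['image'].min(2)>90)&(abs(P[...,0]-.52)<.09)&(abs(P[...,1]+.42)<.08)).astype(np.uint8)
ct=max(cv2.findContours(m,0,2)[0],key=cv2.contourArea); print(cv2.minAreaRect((onz(c,ct.reshape(-1,2),.012)[:,:2]*1000).astype(np.float32)))
q=(.514,-.4163,137.6)
print(edges(c,*q,.012,.045,.028)); print('  z0',edges(c,*q,.0,.045,.028))
E
python3 go.py 0.514 -0.416 .2 -42.4
```

```text
t: 20.78
tcp_pos: [0.6135, 0.1048, 0.0945]
ee_rot: [-0.0, 1.0, -0.021, 0.001]
ft_force: [0.6, -0.2, -0.5]
opening: 0.0555
finger_force: 20.0
t: 21.62
tcp_pos: [0.6164, 0.1055, 0.2116]
ee_rot: [-0.002, 1.0, -0.02, 0.006]
ft_force: [0.8, 0.7, 1.3]
opening: 0.0876
finger_force: 0.0
bench item 851 [0.5403 0.0948 0.0109] uv [236. 228.]
bench item 647 [ 0.5699 -0.281   0.0137] uv [376. 218.]
bench item 161 [ 0.4829 -0.5674  0.0169] uv [480. 248.]
bench item 655 [ 0.5146 -0.4164  0.0148] uv [426. 236.]
bench item 389 [ 0.371  -0.3589  0.0141] uv [408. 290.]
stack z pct [0.08   0.1057 0.1095] 687 [0.5958 0.1026 0.1007]
((514.2466430664062, -416.49407958984375), (58.845951080322266, 92.1899642944336), 47.25025177001953)
{'+x': (np.float64(0.56), np.float64(-0.22), 23), '-x': (np.float64(1.59), np.float64(-1.74), 25), '+y': (np.float64(1.29), np.float64(-0.73), 20), '-y': (np.float64(0.75), np.float64(-0.16), 27)}
  z0 {'+x': (np.float64(-2.1), np.float64(-0.29), 20), '-x': (np.float64(5.22), np.float64(0.96), 29), '+y': (np.float64(3.59), np.float64(-0.27), 24), '-y': (np.float64(-1.02), np.float64(0.13), 22)}
t21.7 tcp [0.6139 0.1051 0.2061] psi -2.4 tilt [ 0.0043 -0.0022] F [-0.5  0.2 -0.7] open 0.0879 fingF 0.0 q6 1.05
 turn [-0.004 -0.003  0.698] cm now-axes [-7.81 52.49  0.46] cm after-turn-axes [27.76 45.22  0.61]
```

```bash
M="python3 -m handwheel"
$M '[[0,0,0,-0.004,-0.003,0.1,0],[0,0,0,0,0,0.1,0],[0,0,0,0,0,0.1,0],[0,0,0,0,0,0.1,0],[0,0,0,0,0,0.1,0],[0,0,0,0,0,0.1,0],[0,0,0,0,0,0.1,0],[0,0,0,0,0,0,0]]' >/dev/null
$M '[[1.7,2.7,0,0,0,0,0],[1.7,2.7,0,0,0,0,0],[1.7,2.7,0,0,0,0,0],[1.7,2.7,0,0,0,0,0],[1.7,2.7,0,0,0,0,0],[1.7,2.7,0,0,0,0,0],[1.7,2.7,0,0,0,0,0],[1.7,2.7,0,0,0,0,0],[1.7,2.7,0,0,0,0,0],[1.7,2.7,0,0,0,0,0]]' >/dev/null
$M '[[1.7,2.7,0,0,0,0,0],[1.7,2.7,0,0,0,0,0],[1.7,2.7,0,0,0,0,0],[1.7,2.7,0,0,0,0,0],[1.7,2.7,0,0,0,0,0],[1.7,2.7,0,0,0,0,0],[0,0,2,0,0,0,0],[0,0,2,0,0,0,0],[0,0,0,0,0,0,0],[0,0,0,0,0,0,0]]' >/dev/null
python3 go.py 0.5146 -0.4175 .04 -42.7
```

```text
t24.1 tcp [ 0.5208 -0.3973  0.1647] psi -42.4 tilt [-0.0029  0.0051] F [-0.   0.3  1.6] open 0.0877 fingF 0.0 q6 1.18
 turn [0.005 0.003 0.005] cm now-axes [ 0.94  1.84 12.47] cm after-turn-axes [ 0.91  1.9  12.47]
```

```bash
M="python3 -m handwheel"
$M '[[0.9,1.9,2,0.003,0.002,0.005,0],[0,0,2.5,0,0,0,0],[0,0,2.5,0,0,0,0],[0,0,2.5,0,0,0,0],[0,0,2.5,0,0,0,0],[0,0,0,0,0,0,0],[0,0,0,0,0,0,0]]' >/dev/null
python3 go.py 0.5146 -0.4175 .003 -42.7
```

```text
t24.6 tcp [ 0.5159 -0.4177  0.0466] psi -42.7 tilt [0.0015 0.0016] F [ 0.5 -0.9  1.3] open 0.0875 fingF 0.0 q6 1.21
 turn [ 0.002 -0.001  0.   ] cm now-axes [-0.12  0.06  4.36] cm after-turn-axes [-0.11  0.07  4.36]
```

```bash
M="python3 -m handwheel"
$M '[[-0.1,0.07,2,0,0,0,0],[0,0,1.5,0,0,0,0],[0,0,0.75,0,0,0,0],[0,0,0,0,0,0,0],[0,0,0,0,0,0,255],[0,0,0,0,0,0,255],[0,0,0,0,0,0,255],[0,0,0,0,0,0,255],[0,0,0,0,0,0,255],[0,0,0,0,0,0,255]]' >/dev/null
$M '[[0,0,0,0,0,0,255],[0,0,0,0,0,0,255]]'
python3 go.py 0.5146 -0.4175 .003 -42.7
```

```text
t: 25.63
tcp_pos: [0.5149, -0.4181, 0.0044]
ee_rot: [0.001, 0.931, -0.365, 0.001]
ft_force: [-1.1, 0.5, 4.3]
opening: 0.0558
finger_force: 20.0
t25.6 tcp [ 0.5149 -0.4181  0.0044] psi -42.8 tilt [0.0035 0.0006] F [-1.1  0.5  4.3] open 0.0558 fingF 20.0 q6 1.21
 turn [ 0.001 -0.003 -0.001] cm now-axes [-0.07 -0.02  0.14] cm after-turn-axes [-0.06 -0.02  0.14]
```

```bash
M="python3 -m handwheel"
$M '[[0,0,-1.5,0,-0.002,0,255],[0,0,-2,0,0,0,255],[0,0,-2.5,0,0,0,255],[0,0,-2.5,0,0,0,255],[0,0,-2.5,0,0,0,255],[0,0,-2.5,0,0,0,255],[0,0,-2.5,0,0,0.05,255],[0,0,-1,0,0,0.1,255],[0,0,0,0,0,0.12,255],[0,0,0,0,0,0.12,255]]' >/dev/null
$M '[[0,0,0,0,0,0.12,255],[0,0,0,0,0,0.12,255],[0,0,0,0,0,0.12,255],[0,0,0,0,0,0.12,255],[0,0,0,0,0,0.12,255],[0,0,0,0,0,0.12,255],[0,0,0,0,0,0.12,255],[0,0,0,0,0,0.12,255],[0,0,0,0,0,0.12,255],[0,0,0,0,0,0.12,255]]' >/dev/null
$M '[[0,0,0,0,0,0.12,255],[0,0,0,0,0,0.12,255],[0,0,0,0,0,0.12,255],[0,0,0,0,0,0.12,255],[0,0,0,0,0,0.12,255],[0,0,0,0,0,0.12,255],[0,0,0,0,0,0.1,255],[0,0,0,0,0,0,255]]' >/dev/null
python3 go.py 0.612 0.1047 .17 177.5
```

```text
t28.0 tcp [ 0.5144 -0.4176  0.1734] psi 178.9 tilt [ 0.0006 -0.0006] F [-0.1 -0.5 -0.8] open 0.0554 fingF 20.0 q6 -1.20
 turn [-0.001 -0.001  0.024] cm now-axes [-8.73 52.41  0.31] cm after-turn-axes [-7.48 52.6   0.34]
```

```bash
M="python3 -m handwheel"
$M '[[-0.4,2.8,0,0,0,0.024,255],[-0.4,2.8,0,0,0,0,255],[-0.4,2.8,0,0,0,0,255],[-0.4,2.8,0,0,0,0,255],[-0.4,2.8,0,0,0,0,255],[-0.4,2.8,0,0,0,0,255],[-0.4,2.8,0,0,0,0,255],[-0.4,2.8,0,0,0,0,255],[-0.4,2.8,0,0,0,0,255],[-0.4,2.8,0,0,0,0,255]]' >/dev/null
$M '[[-0.4,2.8,0,0,0,0,255],[-0.4,2.8,0,0,0,0,255],[-0.4,2.8,0,0,0,0,255],[-0.4,2.8,0,0,0,0,255],[-0.4,2.8,0,0,0,0,255],[-0.4,2.8,0,0,0,0,255],[-0.4,2.8,0,0,0,0,255],[-0.4,2.6,0,0,0,0,255],[0,0,0,0,0,0,255],[0,0,0,0,0,0,255]]' >/dev/null
python3 go.py 0.612 0.1047 .12 177.5
```

```text
t29.6 tcp [0.6055 0.0825 0.1729] psi 178.1 tilt [ 0.0006 -0.0013] F [ 0.8 -0.6 -0.5] open 0.0555 fingF 20.0 q6 -2.06
 turn [-0.001 -0.001  0.01 ] cm now-axes [-0.58  2.25  5.28] cm after-turn-axes [-0.55  2.25  5.29]
```

```bash
M="python3 -m handwheel"
$M '[[-0.3,1.1,1.2,0,0,0.01,255],[-0.2,1.1,1.5,0,0,0,255],[0,0,1.5,0,0,0,255],[0,0,0.6,0,0,0,255],[0,0,0,0,0,0,255],[0,0,0,0,0,0,255]]' >/dev/null
python3 go.py 0.612 0.1047 .1084 177.5
```

```text
t30.1 tcp [0.6114 0.1022 0.1252] psi 177.2 tilt [ 0.0005 -0.0017] F [0.2 0.  0.2] open 0.0557 fingF 20.0 q6 -2.10
 turn [-0.002 -0.001 -0.006] cm now-axes [-0.04  0.26  1.68] cm after-turn-axes [-0.05  0.26  1.68]
```

```bash
M="python3 -m handwheel"
$M '[[0,0.2,0.5,0,0,-0.005,255],[0,0,0.4,0,0,0,255],[0,0,0,0,0,0,255],[0,0,0,0,0,0,255]]' >/dev/null
python3 go.py 0.612 0.1047 .1084 177.5
```

```text
t30.5 tcp [0.6116 0.1047 0.1164] psi 177.5 tilt [-0.0002 -0.001 ] F [-0.4 -0.5 -0.1] open 0.0554 fingF 20.0 q6 -2.10
 turn [-0.001  0.    -0.001] cm now-axes [-0.04 -0.    0.8 ] cm after-turn-axes [-0.04 -0.    0.8 ]
```

```bash
M="python3 -m handwheel"
$M '[[-0.04,0,0.3,0,0,0,255],[0,0,0.1,0,0,0,255],[0,0,0,0,0,0,255]]'
$M '[[0,0,0.15,0,0,0,255],[0,0,0,0,0,0,255]]'
$M '[[0,0,0.15,0,0,0,255],[0,0,0,0,0,0,255]]'
$M '[[0,0,0.1,0,0,0,255],[0,0,0,0,0,0,255]]'
python3 go.py 0.612 0.1047 .1084 177.5
```

```text
t: 30.72
tcp_pos: [0.6119, 0.1048, 0.1121]
ee_rot: [-0.0, 0.022, 1.0, -0.001]
ft_force: [-0.2, -1.0, -0.5]
opening: 0.0559
finger_force: 20.0
t: 30.88
tcp_pos: [0.6119, 0.1048, 0.1106]
ee_rot: [-0.0, 0.022, 1.0, -0.001]
ft_force: [-0.0, 0.1, -0.6]
opening: 0.0559
finger_force: 20.0
t: 31.05
tcp_pos: [0.6119, 0.1048, 0.1091]
ee_rot: [-0.0, 0.022, 1.0, -0.001]
ft_force: [0.3, -0.3, -0.5]
opening: 0.0554
finger_force: 20.0
t: 31.22
tcp_pos: [0.6121, 0.1048, 0.1085]
ee_rot: [0.0, 0.022, 1.0, -0.001]
ft_force: [0.1, -0.7, 0.4]
opening: 0.0558
finger_force: 20.0
t31.2 tcp [0.6121 0.1048 0.1085] psi 177.5 tilt [-0.0004 -0.001 ] F [ 0.1 -0.7  0.4] open 0.0558 fingF 20.0 q6 -2.10
 turn [-0.001  0.    -0.   ] cm now-axes [ 0.01 -0.01  0.01] cm after-turn-axes [ 0.01 -0.01  0.01]
```

```bash
M="python3 -m handwheel"
$M '[[0,0,0,0,0,0,0],[0,0,0,0,0,0,0],[0,0,0,0,0,0,0],[0,0,0,0,0,0,0],[0,0,0,0,0,0,0],[0,0,-2,0,0,0,0],[0,0,-3,0,0,0,0],[0,0,-2,0,0,0,0],[0,0,0,0,0,0,0]]' >/dev/null
$M '[[0.2,-2.8,0,0,0,0,0],[0.2,-2.8,0,0,0,0,0],[0.2,-2.8,0,0,0,0,0],[0.2,-2.8,0,0,0,0,0],[0.2,-2.8,0,0,0,0,0],[0.2,-2.8,0,0,0,0,0],[0.2,-2.8,0,0,0,0,0],[0.2,-2.8,0,0,0,0,0],[0.2,-2.8,0,0,0,0,0],[0,0,0,0,0,0,0]]' >/dev/null
python3 chk.py
python3 - <<'E'
from edge import *
c=cap('top'); P=cloud(c)
m=((P[...,2]>.006)&(P[...,2]<.024)&(c['image'].min(2)>90)&(abs(P[...,0]-.57)<.09)&(abs(P[...,1]+.28)<.08)).astype(np.uint8)
ct=max(cv2.findContours(m,0,2)[0],key=cv2.contourArea); print(cv2.minAreaRect((onz(c,ct.reshape(-1,2),.012)[:,:2]*1000).astype(np.float32)))
q=(.5712,-.2815,-2.3)
print(edges(c,*q,.014,.045,.028)); print('  z0',edges(c,*q,.0,.045,.028)); save(c,'t3.png')
E
python3 go.py 0.5717 -0.2838 .05 177.8
```

```text
bench item 375 [ 0.5516 -0.2806  0.0138] uv [376. 221.]
bench item 156 [ 0.474  -0.5697  0.0173] uv [480. 250.]
bench item 376 [ 0.3706 -0.3594  0.0145] uv [407. 290.]
stack z pct None 0 [nan nan nan]
((567.4105224609375, -281.7310791015625), (55.73624801635742, 82.18937683105469), 87.71416473388672)
{'+x': None, '-x': (np.float64(1.51), np.float64(-1.14), 21), '+y': (np.float64(0.77), np.float64(-2.17), 12), '-y': (np.float64(1.35), np.float64(2.28), 20)}
  z0 {'+x': None, '-x': (np.float64(-0.58), np.float64(3.56), 22), '+y': (np.float64(-2.58), np.float64(0.71), 14), '-y': (np.float64(4.74), np.float64(0.49), 21)}
t32.9 tcp [ 0.5825 -0.1471  0.1782] psi 177.3 tilt [ 0.0003 -0.001 ] F [ 0.3  0.  -0.1] open 0.0876 fingF 0.0 q6 -1.70
 turn [-0.001 -0.    -0.008] cm now-axes [  0.44 -13.69  12.84] cm after-turn-axes [  0.55 -13.7   12.82]chk.py:8: RuntimeWarning: Mean of empty slice.
  print('stack z pct',np.percentile(q[:,2],[10,50,90]).round(4) if len(q) else None,len(q), q.mean(0).round(4))
  ret = um.true_divide(
```

View pics/t3.png

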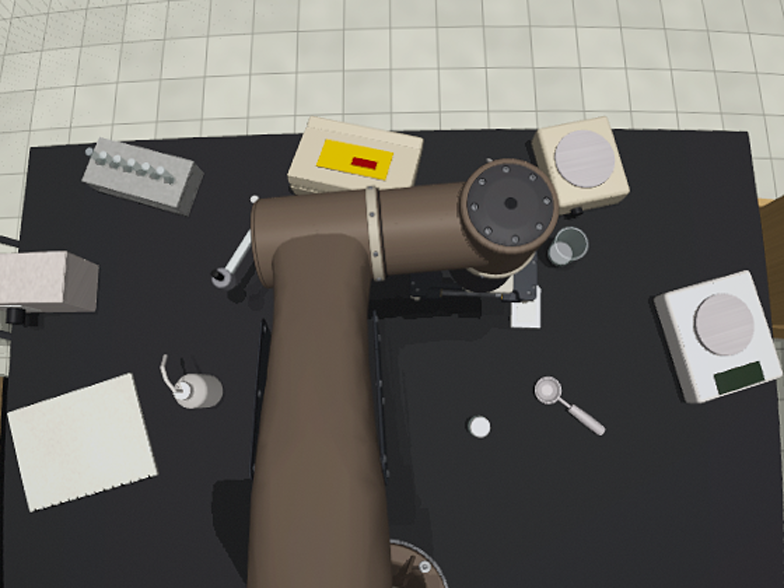

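The top view shows the lid at (526,305), partly under the gripper and unmoved. The spoon (547,390), jar (480,427) and bottles are all in their original places.

```bash
M="python3 -m handwheel"
$M '[[0.1,-2.7,0,0,0,-0.008,0],[0.1,-2.7,0,0,0,0,0],[0.1,-2.7,0,0,0,0,0],[0.1,-2.7,0,0,0,0,0],[0.1,-2.7,0,0,0,0,0],[0,0,2,0,0,0,0],[0,0,2.5,0,0,0,0],[0,0,2.5,0,0,0,0],[0,0,2.5,0,0,0,0],[0,0,0,0,0,0,0]]' >/dev/null
python3 go.py 0.5717 -0.2836 .003 177.8
```

```text
t33.7 tcp [ 0.5699 -0.279   0.0784] psi 177.9 tilt [0.0077 0.0013] F [-0.4  1.1 -1. ] open 0.0881 fingF 0.0 q6 -1.46
 turn [ 0.001 -0.008  0.002] cm now-axes [-0.25 -0.46  7.54] cm after-turn-axes [-0.2  -0.45  7.54]
```

```bash
M="python3 -m handwheel"
$M '[[-0.2,-0.45,2,0,0,0,0],[0,0,2,0,0,0,0],[0,0,1.5,0,0,0,0],[0,0,0,0,0,0,0],[0,0,0,0,0,0,0]]' >/dev/null
python3 go.py 0.5717 -0.2836 .003 177.8
$M '[[0,0,1.0,0,0,0,0],[0,0,0.6,0,0,0,0],[0,0,0,0,0,0,0],[0,0,0,0,0,0,0]]' >/dev/null
python3 go.py 0.5717 -0.2836 .003 177.8
```

```text
t34.1 tcp [ 0.575  -0.2851  0.0293] psi 178.0 tilt [ 0.0006 -0.0013] F [-0.1  0.1  0.2] open 0.0877 fingF 0.0 q6 -1.45
 turn [-0.001 -0.001  0.003] cm now-axes [0.33 0.14 2.63] cm after-turn-axes [0.33 0.13 2.63]
t34.5 tcp [ 0.5746 -0.2855  0.0128] psi 177.9 tilt [ 0.0001 -0.0011] F [ 0.  -0.9 -0. ] open 0.0874 fingF 0.0 q6 -1.45
 turn [-0.001 -0.     0.002] cm now-axes [0.3  0.18 0.98] cm after-turn-axes [0.3  0.17 0.98]
```

```bash
M="python3 -m handwheel"
$M '[[0.3,0.15,0.5,0,0,0,0],[0,0,0.45,0,0,0,0],[0,0,0,0,0,0,255],[0,0,0,0,0,0,255],[0,0,0,0,0,0,255],[0,0,0,0,0,0,255],[0,0,0,0,0,0,255],[0,0,0,0,0,0,255],[0,0,0,0,0,0,255],[0,0,0,0,0,0,255]]' 20
python3 go.py 0.6124 0.1048 .003 177.5
```

```text
t: 35.32
tcp_pos: [0.5719, -0.284, 0.0034]
ee_rot: [0.0, 0.018, 1.0, -0.001]
ft_force: [-0.5, 0.2, 1.4]
opening: 0.0555
finger_force: 20.0
t35.3 tcp [ 0.5719 -0.284   0.0034] psi 177.9 tilt [-0.0005 -0.0011] F [-0.5  0.2  1.4] open 0.0555 fingF 20.0 q6 -1.45
 turn [-0.001  0.     0.007] cm now-axes [-2.65 39.    0.  ] cm after-turn-axes [-2.35 39.02  0.04]
```

```bash
M="python3 -m handwheel"
$M '[[0,0,-1.5,0,0,0,255],[0,0,-2.5,0,0,0,255],[0,0,-2.5,0,0,0,255],[0,0,-2.5,0,0,0,255],[0,0,-2.5,0,0,0,255],[0,0,-2.5,0,0,0,255],[0,0,-2,0,0,0.007,255],[0,0,0,0,0,0,255]]' >/dev/null
python3 - <<'E'
from h import *
for n in('top','scene'):
    c=cap(n); P=cloud(c); q=P[(abs(P[...,0]-.612)<.035)&(abs(P[...,1]-.1045)<.02)&(P[...,2]>.07)&(P[...,2]<.15)]
    print(n,len(q),np.percentile(q[:,2],[10,50,90]).round(4) if len(q) else '')
cv2.imwrite('pics/s4.png',cv2.resize(c['image'][170:260,265:390,::-1],(800,576),interpolation=2))
E
python3 go.py 0.6124 0.1048 .14 177.5
```

```text
top 412 [0.1169 0.1197 0.1222]
scene 286 [0.1163 0.1191 0.1213]
t36.1 tcp [ 0.572  -0.2837  0.1642] psi 177.5 tilt [-0.0021 -0.0011] F [-0.1 -0.1 -1.2] open 0.0558 fingF 20.0 q6 -1.46
 turn [-0.001  0.002  0.   ] cm now-axes [-2.35 38.99  2.38] cm after-turn-axes [-2.34 38.99  2.42]
```

View pics/s4.png

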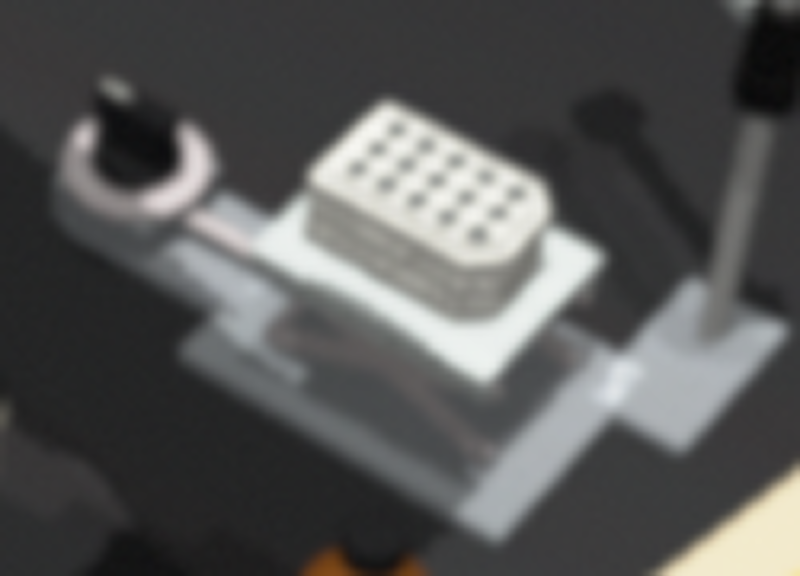

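The stack of three plates is flush, with its top at 0.120 and the cut corners on the right (540,240). Now to place the lid.

```bash
M="python3 -m handwheel"
$M '[[-0.2,2.5,0,0,0,0,255],[-0.2,2.8,0,0,0,0,255],[-0.2,2.8,0,0,0,0,255],[-0.2,2.8,0,0,0,0,255],[-0.2,2.8,0,0,0,0,255],[-0.2,2.8,0,0,0,0,255],[-0.2,2.8,0,0,0,0,255],[-0.2,2.8,0,0,0,0,255],[-0.2,2.8,0,0,0,0,255],[-0.1,2.8,0,0,0,0,255]]' >/dev/null
$M '[[-0.1,2.8,0,0,0,0,255],[-0.1,2.8,0,0,0,0,255],[-0.1,2.8,0,0,0,0,255],[0,2,0,0,0,0,255],[0,0,0,0,0,0,255],[0,0,0,0,0,0,255]]' >/dev/null
python3 go.py 0.6124 0.1048 .1194 177.5
```

```text
t37.4 tcp [0.6093 0.0968 0.1613] psi 177.6 tilt [ 0.0023 -0.0021] F [ 0.1 -0.6 -0.8] open 0.0559 fingF 20.0 q6 -2.09
 turn [-0.002 -0.002  0.002] cm now-axes [-0.28  0.83  4.18] cm after-turn-axes [-0.27  0.82  4.19]
```

```bash
M="python3 -m handwheel"
$M '[[-0.27,0.8,0,-0.001,-0.002,0.002,255],[0,0,1,0,0,0,255],[0,0,1,0,0,0,255],[0,0,0.8,0,0,0,255],[0,0,0,0,0,0,255],[0,0,0,0,0,0,255]]' >/dev/null
python3 go.py 0.6124 0.1048 .1194 177.5
```

```text
t37.9 tcp [0.6127 0.103  0.1337] psi 177.4 tilt [-0.0003 -0.0011] F [-0.2  0.5  0.2] open 0.0558 fingF 20.0 q6 -2.10
 turn [-0.001  0.    -0.002] cm now-axes [0.04 0.18 1.43] cm after-turn-axes [0.04 0.18 1.43]
```

```bash
M="python3 -m handwheel"
$M '[[0.03,0.17,0.5,-0.001,0,-0.001,255],[0,0,0.2,0,0,0,255],[0,0,0,0,0,0,255],[0,0,0,0,0,0,255]]'
$M '[[0,0,0.3,0,0,0,255],[0,0,0,0,0,0,255]]'
$M '[[0,0,0.2,0,0,0,255],[0,0,0,0,0,0,255]]'
python3 go.py 0.6124 0.1048 .1194 177.5
```

```text
t: 38.25
tcp_pos: [0.6131, 0.1055, 0.1279]
ee_rot: [0.001, 0.022, 1.0, 0.0]
ft_force: [0.3, -0.4, -0.9]
opening: 0.056
finger_force: 20.0
t: 38.42
tcp_pos: [0.6129, 0.1055, 0.1246]
ee_rot: [0.001, 0.022, 1.0, 0.0]
ft_force: [-0.1, 0.4, -1.3]
opening: 0.0558
finger_force: 20.0
t: 38.58
tcp_pos: [0.6129, 0.1055, 0.1225]
ee_rot: [0.001, 0.022, 1.0, 0.0]
ft_force: [-0.5, -0.5, -0.4]
opening: 0.0558
finger_force: 20.0
t38.6 tcp [0.6129 0.1055 0.1225] psi 177.5 tilt [-0.0018  0.0009] F [-0.5 -0.5 -0.4] open 0.0558 fingF 20.0 q6 -2.10
 turn [ 0.001  0.002 -0.001] cm now-axes [ 0.05 -0.07  0.31] cm after-turn-axes [ 0.05 -0.07  0.31]
```

```bash
M="python3 -m handwheel"
$M '[[0.04,-0.06,0.15,0,0,0,255],[0,0,0.1,0,0,0,255],[0,0,0,0,0,0,255]]'
$M '[[0,0,0.1,0,0,0,255],[0,0,0,0,0,0,255]]'
$M '[[0,0,0,0,0,0,0],[0,0,0,0,0,0,0],[0,0,0,0,0,0,0],[0,0,0,0,0,0,0],[0,0,0,0,0,0,0],[0,0,-2,0,0,0,0],[0,0,-3,0,0,0,0],[0,0,-3,0,0,0,0],[0,0,-3.3,0,0,0,0],[0,0,0,0,0,0,0]]' >/dev/null
python3 - <<'E'
from h import *
for n in('scene','top'):
    c=cap(n); P=cloud(c); q=P[(abs(P[...,0]-.612)<.04)&(abs(P[...,1]-.1045)<.022)&(P[...,2]>.07)&(P[...,2]<.17)]
    print(n,len(q),np.percentile(q[:,2],[10,50,90]).round(4) if len(q) else '')
E
python3 go.py 0.5937 0.2637 .268 180
```

```text
t: 38.83
tcp_pos: [0.6126, 0.105, 0.1202]
ee_rot: [0.001, 0.022, 1.0, 0.0]
ft_force: [0.9, 0.1, 0.8]
opening: 0.0559
finger_force: 20.0
t: 39.0
tcp_pos: [0.6128, 0.1051, 0.1195]
ee_rot: [0.001, 0.022, 1.0, 0.0]
ft_force: [-0.4, 0.8, 1.3]
opening: 0.0556
finger_force: 20.0
scene 364 [0.1264 0.129  0.1314]
top 333 [0.1274 0.1297 0.1321]
t39.9 tcp [0.613  0.1052 0.2341] psi 177.5 tilt [-0.0052  0.0027] F [-0.6 -0.8 -1.2] open 0.0876 fingF 0.0 q6 -2.10
 turn [ 0.003  0.005 -0.044] cm now-axes [ 2.62 15.76 -3.36] cm after-turn-axes [ 1.93 15.85 -3.39]
```

Lid seated, top at 0.130. Now to take the handle and swing it back to the stop.

```bash
M="python3 -m handwheel"
$M '[[0,0,-1.7,0.003,0.005,-0.044,0],[0,0,-1.8,0,0,0,0],[0.3,2.5,0,0,0,0,0],[0.3,2.7,0,0,0,0,0],[0.3,2.7,0,0,0,0,0],[0.3,2.7,0,0,0,0,0],[0.3,2.7,0,0,0,0,0],[0.3,2,0,0,0,0,0],[0,0,0,0,0,0,0],[0,0,0,0,0,0,0]]' >/dev/null
python3 - <<'E'
from h import *
c=cap('scene'); P=cloud(c); q=P[(P[...,2]>.22)&(P[...,2]<.252)&(np.hypot(P[...,0]-.5947,P[...,1]-.2649)<.02)]
print(len(q),q.mean(0) if len(q) else '')
E
python3 go.py 0.5947 0.2649 .223 180
```

```text
51 [0.59658858 0.25874531 0.23569194]
t40.8 tcp [0.5939 0.2579 0.2657] psi -180.0 tilt [ 0.0047 -0.0034] F [-0.2  0.1  0.4] open 0.0878 fingF 0.0 q6 -2.28
 turn [-0.003 -0.005  0.001] cm now-axes [-0.1   0.72  4.27] cm after-turn-axes [-0.08  0.7   4.27]
```

```bash
M="python3 -m handwheel"
$M '[[-0.1,0.7,1,-0.002,-0.004,0,0],[0,0,1.5,0,0,0,0],[0,0,1.7,0,0,0,0],[0,0,0,0,0,0,255],[0,0,0,0,0,0,255],[0,0,0,0,0,0,255],[0,0,0,0,0,0,255],[0,0,0,0,0,0,255],[0,0,0,0,0,0,255],[0,0,0,0,0,0,255]]' 15 >/dev/null
$M '[[0,0,0,0,0,0,255],[0,0,0,0,0,0,255],[0,0,0,0,0,0,255],[0,0,0,0,0,0,255],[0,0,0,0,0,0,255],[0,0,0,0,0,0,255]]'
python3 go.py 0.5947 0.2649 .223 180
python3 -c "
import numpy as np
p=np.array([.709,.194]);l=None
for a in np.arange(149,227,6.2):
    q=p+.134*np.array([np.cos(np.radians(a)),np.sin(np.radians(a))]); print(round(a,1),q.round(4),'tool',(0 if l is None else np.array([-(q-l)[0],(q-l)[1]])*100)); l=q"
```

```text
t: 42.15
tcp_pos: [0.5955, 0.2648, 0.2251]
ee_rot: [0.001, 0.0, 1.0, -0.0]
ft_force: [1.0, -0.1, 0.1]
opening: 0.0133
finger_force: 15.0
t42.1 tcp [0.5955 0.2648 0.2251] psi 180.0 tilt [-0.0012 -0.0001] F [ 1.  -0.1  0.1] open 0.0133 fingF 15.0 q6 -2.29
 turn [-0.     0.001 -0.   ] cm now-axes [0.08 0.01 0.21] cm after-turn-axes [0.08 0.01 0.21]
149.0 [0.5941 0.263 ] tool 0
155.2 [0.5874 0.2502] tool [ 0.67817638 -1.2808523 ]
161.4 [0.582  0.2367] tool [ 0.53587848 -1.34660316]
167.6 [0.5781 0.2228] tool [ 0.38731184 -1.39660136]
173.8 [0.5758 0.2085] tool [ 0.23421439 -1.43026202]
180.0 [0.575 0.194] tool [ 0.07837708 -1.44719137]
186.2 [0.5758 0.1795] tool [-0.07837708 -1.44719137]
192.4 [0.5781 0.1652] tool [-0.23421439 -1.43026202]
198.6 [0.582  0.1513] tool [-0.38731184 -1.39660136]
204.8 [0.5874 0.1378] tool [-0.53587848 -1.34660316]
211.0 [0.5941 0.125 ] tool [-0.67817638 -1.2808523 ]
217.2 [0.6023 0.113 ] tool [-0.81254093 -1.20011794]
223.4 [0.6116 0.1019] tool [-0.93740031 -1.10534451]
```

```bash
M="python3 -m handwheel"
$M '[[0.68,-1.28,0,0,0,0,255],[0.54,-1.35,0,0,0,0,255],[0.39,-1.4,0,0,0,0,255],[0.23,-1.43,0,0,0,0,255],[0.08,-1.45,0,0,0,0,255],[-0.08,-1.45,0,0,0,0,255],[-0.23,-1.43,0,0,0,0,255],[-0.39,-1.4,0,0,0,0,255],[-0.54,-1.35,0,0,0,0,255]]' 
$M '[[-0.68,-1.28,0,0,0,0,255],[0,0,0,0,0,0,255],[-0.4,-0.6,0,0,0,0,255],[0,0,0,0,0,0,255],[0,0,0,0,0,0,255]]'
python3 go.py 0.6116 0.1025 .223 180
```

```text
t: 42.9
tcp_pos: [0.5891, 0.1378, 0.2253]
ee_rot: [0.001, 0.0, 1.0, -0.0]
ft_force: [-0.2, 2.1, 1.0]
opening: 0.013
finger_force: 15.0
t: 43.32
tcp_pos: [0.5997, 0.1197, 0.2253]
ee_rot: [0.001, 0.0, 1.0, -0.001]
ft_force: [-3.4, -1.7, 4.7]
opening: 0.0135
finger_force: 15.0
t43.3 tcp [0.5997 0.1197 0.2253] psi 179.9 tilt [-0.001 -0.001] F [-3.4 -1.7  4.7] open 0.0135 fingF 15.0 q6 -2.09
 turn [-0.001  0.001 -0.001] cm now-axes [-1.2  -1.72  0.23] cm after-turn-axes [-1.19 -1.72  0.23]
```

```bash
M="python3 -m handwheel"
$M '[[-0.4,-0.6,0,0,0,0,255],[0,0,0,0,0,0,255],[-0.4,-0.5,0,0,0,0,255],[0,0,0,0,0,0,255]]'
$M '[[-0.25,-0.3,0,0,0,0,255],[0,0,0,0,0,0,255]]'
$M '[[-0.15,-0.18,0,0,0,0,255],[0,0,0,0,0,0,255]]'
python3 go.py 0.6116 0.1025 .223 180
```

```text
t: 43.65
tcp_pos: [0.608, 0.1094, 0.2253]
ee_rot: [0.001, -0.0, 1.0, -0.0]
ft_force: [-1.1, -1.1, 5.3]
opening: 0.0132
finger_force: 15.0
t: 43.82
tcp_pos: [0.6106, 0.1066, 0.2253]
ee_rot: [0.001, -0.0, 1.0, 0.0]
ft_force: [-1.2, -0.6, 4.6]
opening: 0.0136
finger_force: 15.0
t: 43.98
tcp_pos: [0.6121, 0.1049, 0.2253]
ee_rot: [0.001, -0.0, 1.0, 0.0]
ft_force: [-0.8, 1.8, 5.3]
opening: 0.0134
finger_force: 15.0
t44.0 tcp [0.6121 0.1049 0.2253] psi -180.0 tilt [-0.0022  0.0003] F [-0.8  1.8  5.3] open 0.0134 fingF 15.0 q6 -2.06
 turn [0.    0.002 0.   ] cm now-axes [ 0.05 -0.24  0.23] cm after-turn-axes [ 0.05 -0.24  0.23]
```

```bash
M="python3 -m handwheel"
$M '[[-0.12,-0.15,0,0,0,0,255],[0,0,0,0,0,0,255]]'
$M '[[-0.12,-0.15,0,0,0,0,255],[0,0,0,0,0,0,255]]'
python3 go.py 0.6116 0.1025 .223 180
```

```text
t: 44.15
tcp_pos: [0.6126, 0.1043, 0.2253]
ee_rot: [0.001, -0.0, 1.0, 0.001]
ft_force: [-3.9, 4.8, 5.6]
opening: 0.0133
finger_force: 15.0
t: 44.32
tcp_pos: [0.6127, 0.1042, 0.2252]
ee_rot: [-0.0, -0.0, 1.0, 0.002]
ft_force: [-10.9, 11.9, 8.7]
opening: 0.0131
finger_force: 15.0
t44.3 tcp [0.6127 0.1042 0.2252] psi -180.0 tilt [0.0004 0.0036] F [-10.9  11.9   8.7] open 0.0131 fingF 15.0 q6 -2.05
 turn [ 0.004 -0.     0.001] cm now-axes [ 0.11 -0.17  0.22] cm after-turn-axes [ 0.11 -0.17  0.22]
```

The head is at its stop: the force rose to 16 N at (0.6127, 0.1042). I'll relax, release, rise, and measure the foot.

```bash
M="python3 -m handwheel"
$M '[[0.1,0.12,0,0,0,0,255],[0,0,0,0,0,0,255],[0,0,0,0,0,0,200],[0,0,0,0,0,0,100],[0,0,0,0,0,0,0],[0,0,0,0,0,0,0],[0,0,0,0,0,0,0],[0,0,-2,0,0,0,0],[0,0,-2,0,0,0,0],[0,0,-2,0,0,0,0]]'
python3 go.py 0.4577 0.111 .2 0
python3 - <<'E'
from h import *
c=cap('scene'); P=cloud(c)
uv=cv2.projectPoints(np.array([[.612,.104,.165]]),cv2.Rodrigues(c['R'].T)[0],-c['R'].T@c['eye'],c['K'],np.array([c['k1'],0,0,0,0.]))[0].ravel().astype(int); print(uv)
m=(np.hypot(P[...,0]-.6127,P[...,1]-.1042)<.025)&(P[...,2]>.14)&(P[...,2]<.26); ps=P[m]
for z in np.arange(.14,.26,.004):
    q=ps[(ps[:,2]>=z)&(ps[:,2]<z+.004)]
    if len(q): print('  %.3f'%z,len(q),np.median(q,0).round(4),np.ptp(q[:,:2],axis=0).round(3))
np.savez('foot0.npz',image=c['image'],depth=c['depth'])
cv2.imwrite('pics/f0.png',cv2.resize(c['image'][uv[1]-45:uv[1]+45,uv[0]-60:uv[0]+60,::-1],(800,600),interpolation=2))
E
```

```text
t: 45.15
tcp_pos: [0.6126, 0.1027, 0.2854]
ee_rot: [0.0, 0.0, 1.0, -0.0]
ft_force: [1.1, -0.4, 1.1]
opening: 0.0601
finger_force: 0.0
t45.1 tcp [0.6126 0.1027 0.2854] psi 180.0 tilt [-0.     -0.0008] F [ 1.1 -0.4  1.1] open 0.0601 fingF 0.0 q6 -2.05
 turn [0.000e+00 1.000e-03 3.141e+00] cm now-axes [15.49  0.83  8.53] cm after-turn-axes [-15.49  -0.83   8.54]
[334 186]
  0.152 2 [0.6112 0.0964 0.1547] [0.005 0.001]
  0.156 14 [0.6161 0.0999 0.1588] [0.018 0.018]
  0.160 11 [0.6146 0.0982 0.1618] [0.01  0.013]
  0.172 3 [0.6125 0.0914 0.1758] [0.019 0.014]
  0.176 8 [0.6208 0.089  0.1785] [0.021 0.019]
  0.180 14 [0.6199 0.0906 0.1818] [0.028 0.013]
  0.184 20 [0.6161 0.0905 0.1864] [0.037 0.031]
  0.188 19 [0.6206 0.0898 0.1895] [0.031 0.03 ]
  0.192 19 [0.6268 0.0984 0.1934] [0.034 0.032]
  0.196 29 [0.6248 0.0964 0.198 ] [0.033 0.037]
  0.200 12 [0.6245 0.0969 0.202 ] [0.021 0.033]
  0.204 31 [0.6183 0.0908 0.2065] [0.033 0.03 ]
  0.208 51 [0.6146 0.095  0.2094] [0.03  0.031]
  0.212 10 [0.617  0.1006 0.213 ] [0.024 0.02 ]
  0.216 7 [0.6143 0.0974 0.2191] [0.008 0.007]
  0.220 7 [0.6155 0.0977 0.2216] [0.011 0.007]
  0.224 6 [0.6143 0.0976 0.2255] [0.009 0.007]
  0.228 4 [0.6118 0.0974 0.2306] [0.01  0.002]
  0.232 6 [0.6142 0.0964 0.2347] [0.01  0.007]
  0.236 8 [0.615  0.098  0.2374] [0.011 0.009]
  0.240 9 [0.6134 0.098  0.2423] [0.011 0.008]
  0.244 14 [0.613  0.1029 0.2459] [0.012 0.01 ]
  0.248 1 [0.61   0.0973 0.2485] [0. 0.]
```

View pics/f0.png

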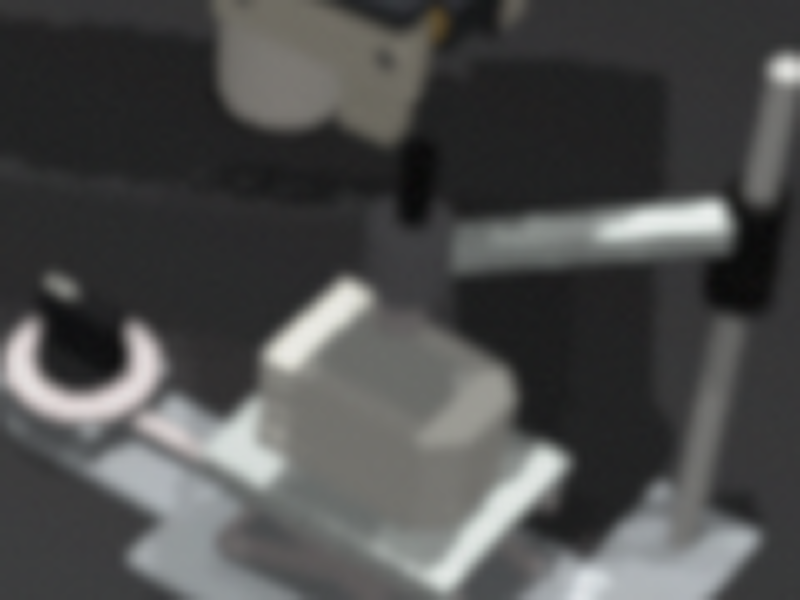

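The handle is home at (415,180), directly above the lid, and the foot is a few cm above the lid. The foot rim's lowest depth readings are about 0.156. Next, the knob.

```bash
M="python3 -m handwheel"
$M '[[2.5,0,0,0,0,0,0],[2.6,0.2,0,0,0,0,0],[2.6,0.2,0,0,0,0,0],[2.6,0.2,0,0,0,0,0],[2.6,0.2,0,0,0,0,0],[2.5,0,0,0,0,0,0],[0,0,0,0,0,-0.12,0],[0,0,0,0,0,-0.12,0],[0,0,0,0,0,-0.12,0],[0,0,0,0,0,-0.12,0]]' >/dev/null
for i in 1 2; do $M '[[0,0,0,0,0,-0.12,0],[0,0,0,0,0,-0.12,0],[0,0,0,0,0,-0.12,0],[0,0,0,0,0,-0.12,0],[0,0,0,0,0,-0.12,0],[0,0,0,0,0,-0.12,0],[0,0,0,0,0,-0.12,0],[0,0,0,0,0,-0.12,0],[0,0,0,0,0,-0.12,0],[0,0,0,0,0,-0.12,0]]' >/dev/null; done
$M '[[0,0,0,0,0,-0.1,0],[0,0,0,0,0,-0.1,0],[0,0,0,0,0,0,0]]' >/dev/null
python3 go.py 0.4577 0.111 .12 -2.5
```

```text
t48.0 tcp [0.4587 0.1109 0.2848] psi -3.3 tilt [ 0.0011 -0.    ] F [0.2 0.1 0.2] open 0.0878 fingF 0.0 q6 0.86
 turn [ 0.    -0.001 -0.014] cm now-axes [-0.12 -0.   16.48] cm after-turn-axes [-0.1  -0.   16.48]
```

```bash
M="python3 -m handwheel"
$M '[[-0.1,0,2.5,0,0,-0.014,0],[0,0,2.5,0,0,0,0],[0,0,2.5,0,0,0,0],[0,0,2.5,0,0,0,0],[0,0,2.5,0,0,0,0],[0,0,2.5,0,0,0,0],[0,0,2.5,0,0,0,0],[0,0,0,0,0,0,0],[0,0,0,0,0,0,0]]' >/dev/null
python3 go.py 0.4577 0.1105 .054 -2.5
```

```text
t48.7 tcp [0.4575 0.1106 0.1094] psi -2.9 tilt [-0.001   0.0021] F [-0.3  0.1  0.5] open 0.0875 fingF 0.0 q6 0.86
 turn [ 0.002  0.001 -0.006] cm now-axes [ 0.03 -0.01  5.54] cm after-turn-axes [0.02 0.   5.54]
```

```bash
M="python3 -m handwheel"
$M '[[0,0,2,0.002,0,-0.006,0],[0,0,2,0,0,0,0],[0,0,1.5,0,0,0,0],[0,0,0,0,0,0,255],[0,0,0,0,0,0,255],[0,0,0,0,0,0,255],[0,0,0,0,0,0,255],[0,0,0,0,0,0,255],[0,0,0,0,0,0,255],[0,0,0,0,0,0,255]]' 25 >/dev/null
$M '[[0,0,0,0,0,0,255],[0,0,0,0,0,0,255],[0,0,0,0,0,0,255],[0,0,0,0,0,0,255]]'
python3 go.py 0.4577 0.1105 .054 -2.5
```

```text
t: 49.87
tcp_pos: [0.458, 0.1112, 0.0549]
ee_rot: [-0.001, 1.0, -0.021, 0.001]
ft_force: [-0.6, -0.5, 0.1]
opening: 0.0197
finger_force: 0.0
t49.9 tcp [0.458  0.1112 0.0549] psi -2.4 tilt [ 0.001  -0.0019] F [-0.6 -0.5  0.1] open 0.0197 fingF 0.0 q6 0.87
 turn [-0.002 -0.001  0.002] cm now-axes [-0.02  0.07  0.09] cm after-turn-axes [-0.02  0.07  0.09]
```

```bash
M="python3 -m handwheel"
$M '[[0,0,0,0,0,0,255],[0,0,0,0,0,0,255],[0,0,0,0,0,0,255],[0,0,0,0,0,0,255]]'
$M '[[0,0,0,0,0,0.06,255],[0,0,0,0,0,0.1,255],[0,0,0,0,0,0.1,255],[0,0,0,0,0,0.1,255],[0,0,0,0,0,0.1,255],[0,0,0,0,0,0,255]]'
python3 go.py 0.458 0.1112 .054 -90
python3 -c "
from h import *
print(sensors.sense()['ft_torque'])
c=cap('top'); P=cloud(c); q=P[(abs(P[...,0]-.59)<.02)&(abs(P[...,1]-.1045)<.022)&(P[...,2]>.07)&(P[...,2]<.17)]
print(len(q),np.percentile(q[:,2],[10,50,90]).round(4))"
```

```text
t: 50.2
tcp_pos: [0.458, 0.111, 0.0549]
ee_rot: [-0.001, 1.0, -0.021, 0.001]
ft_force: [1.3, -1.3, 0.4]
opening: 0.0136
finger_force: 25.0
t: 50.7
tcp_pos: [0.4578, 0.1107, 0.0549]
ee_rot: [-0.001, 0.968, -0.25, 0.0]
ft_force: [0.7, -4.5, 1.5]
opening: 0.014
finger_force: 25.0
t50.7 tcp [0.4578 0.1107 0.0549] psi -29.0 tilt [ 0.0001 -0.0013] F [ 0.7 -4.5  1.5] open 0.0140 fingF 25.0 q6 0.41
 turn [-1.000e-03  1.000e-03  1.065e+00] cm now-axes [-0.01 -0.06  0.09] cm after-turn-axes [-0.05 -0.02  0.09]
[-1.72269996 -0.48660425 -0.03903253]
249 [0.1303 0.1332 0.1355]
```

```bash
M="python3 -m handwheel"
for i in 1 2; do $M '[[0,0,0,0,0,0.1,255],[0,0,0,0,0,0.12,255],[0,0,0,0,0,0.12,255],[0,0,0,0,0,0.12,255],[0,0,0,0,0,0.12,255],[0,0,0,0,0,0.12,255],[0,0,0,0,0,0.12,255],[0,0,0,0,0,0.12,255],[0,0,0,0,0,0.12,255],[0,0,0,0,0,0.1,255]]' |sed -n 2,4p; done
$M '[[0,0,0,0,0,0.1,255],[0,0,0,0,0,0,255],[0,0,0,0,0,0,255]]'
python3 go.py 0.458 0.1112 .054 -180
python3 -c "
from h import *
for n in('top','scene'):
    c=cap(n); P=cloud(c); q=P[(abs(P[...,0]-.59)<.02)&(abs(P[...,1]-.1045)<.022)&(P[...,2]>.07)&(P[...,2]<.17)]
    print(len(q),np.percentile(q[:,2],[10,50,90]).round(4))"
```

```text
tcp_pos: [0.457, 0.1102, 0.0548]
ee_rot: [-0.0, -0.673, 0.739, 0.0]
ft_force: [-3.2, -4.9, 5.4]
tcp_pos: [0.4563, 0.1107, 0.0548]
ee_rot: [-0.001, -0.158, 0.987, 0.001]
ft_force: [-7.1, 0.4, 9.0]
t: 52.67
tcp_pos: [0.4563, 0.1108, 0.0548]
ee_rot: [-0.001, -0.111, 0.994, 0.001]
ft_force: [-8.2, 1.5, 9.0]
opening: 0.0139
finger_force: 25.0
t52.7 tcp [0.4563 0.1108 0.0548] psi -167.2 tilt [0.0012 0.0015] F [-8.2  1.5  9. ] open 0.0139 fingF 25.0 q6 -2.00
 turn [ 0.001 -0.001  0.223] cm now-axes [-0.18  0.    0.08] cm after-turn-axes [-0.17  0.04  0.08]
247 [0.147  0.1498 0.1519]
137 [0.1471 0.1491 0.1525]
```

Run:
```python
from h import *
ims=[]
for i in range(3):
    c=cap('scene'); ims.append(c['image'].astype(np.float32))
print('noise',np.std(ims[0]-ims[1]))
g=np.mean(ims,0)
P=cloud(c); m=(np.hypot(P[...,0]-.6127,P[...,1]-.1042)<.016)&(P[...,2]>.14)&(P[...,2]<.25)
v,u=np.where(m&(P[...,2]<.2)); print(u.min(),u.max(),v.min(),v.max())
rv=cv2.Rodrigues(c['R'].T)[0]; tv=-c['R'].T@c['eye']
z=np.arange(.150,.2,.002)
uv=cv2.projectPoints(np.c_[np.full_like(z,.6172),np.full_like(z,.0953),z],rv,tv,c['K'],np.array([c['k1'],0,0,0,0.]))[0].reshape(-1,2)
im=g.mean(2)
for a,b in zip(z,uv): print('%.3f'%a,b.round(1),[int(cv2.getRectSubPix(im.astype(np.float32),(1,1),(float(b[0]+d),float(b[1])))[0,0]) for d in(-4,-2,0,2,4)],(P[int(round(b[1])),int(round(b[0]))]).round(4))
x,y=[int(t) for t in uv[8]]
cv2.imwrite('pics/f1.png',cv2.resize(g[y-30:y+30,x-40:x+40,::-1].clip(0,255).astype(np.uint8),(800,600),interpolation=2))
```

```text
noise 0.7678045
328 341 179 195
0.150 [333.6 193. ] [197, 161, 139, 125, 158] [0.6169 0.098  0.1476]
0.152 [333.7 192.4] [180, 140, 123, 115, 141] [0.6163 0.0986 0.1504]
0.154 [333.8 191.9] [162, 122, 110, 105, 126] [0.6163 0.0986 0.1504]
0.156 [333.8 191.3] [146, 110, 104, 102, 116] [0.617  0.0965 0.1562]
0.158 [333.9 190.8] [131, 102, 99, 99, 109] [0.617  0.0965 0.1562]
0.160 [334.  190.2] [119, 98, 97, 98, 106] [0.6152 0.0993 0.1566]
0.162 [334.  189.7] [110, 95, 95, 97, 106] [0.6152 0.0993 0.1566]
0.164 [334.1 189.1] [105, 94, 94, 96, 109] [0.6151 0.0988 0.1606]
0.166 [334.2 188.6] [103, 92, 92, 96, 115] [0.6151 0.0988 0.1606]
0.168 [334.2 188. ] [102, 89, 89, 95, 123] [0.6147 0.099  0.1637]
0.170 [334.3 187.5] [105, 85, 84, 92, 127] [0.6196 0.0885 0.1785]
0.172 [334.4 186.9] [108, 81, 79, 88, 129] [0.6196 0.0885 0.1785]
0.174 [334.4 186.4] [110, 77, 74, 82, 123] [0.6193 0.0886 0.1818]
0.176 [334.5 185.8] [109, 73, 70, 77, 114] [0.6193 0.0886 0.1818]
0.178 [334.6 185.2] [103, 71, 69, 72, 100] [0.6206 0.0909 0.1843]
0.180 [334.6 184.7] [95, 69, 68, 68, 88] [0.6206 0.0909 0.1843]
0.182 [334.7 184.1] [85, 69, 68, 66, 76] [0.621  0.0893 0.1893]
0.184 [334.8 183.6] [78, 69, 68, 66, 69] [0.621  0.0893 0.1893]
0.186 [334.8 183. ] [73, 69, 68, 66, 63] [0.6209 0.0888 0.1931]
0.188 [334.9 182.4] [71, 69, 69, 66, 63] [0.6204 0.0891 0.1961]
0.190 [335.  181.9] [69, 70, 69, 66, 62] [0.6204 0.0891 0.1961]
0.192 [335.  181.3] [69, 70, 70, 67, 63] [0.6216 0.0861 0.2026]
0.194 [335.1 180.7] [69, 71, 71, 68, 64] [0.6216 0.0861 0.2026]
0.196 [335.2 180.1] [69, 72, 73, 70, 65] [0.62   0.0886 0.2032]
0.198 [335.3 179.6] [71, 77, 81, 77, 69] [0.62   0.0886 0.2032]
0.200 [335.3 179. ] [73, 85, 91, 86, 75] [0.62   0.0881 0.207 ]
```

View pics/f1.png

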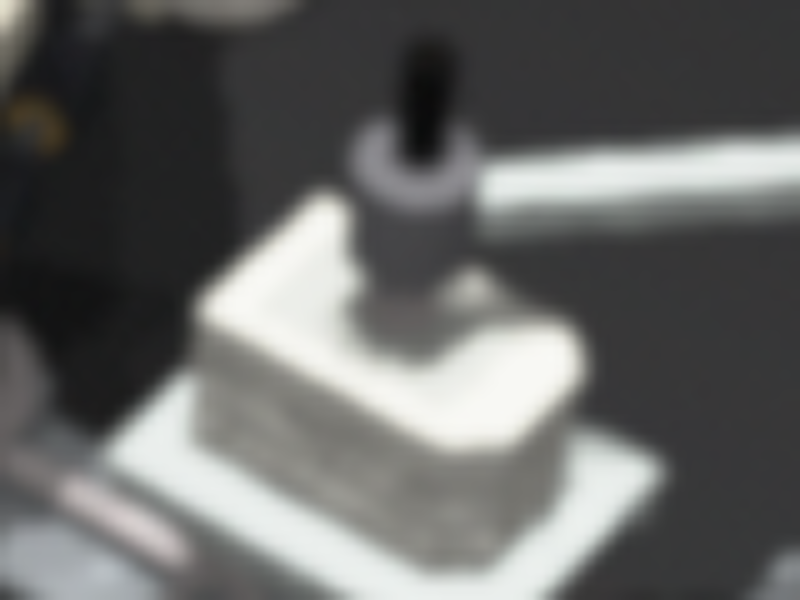

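The crop shows the foot disc at (410,320), just above the lid, with a shadow on the lid. I'll estimate the pad height by casting pixel rays onto the foot cylinder and finding where depth switches from foot to lid.

```bash
cat > foot.py <<'E'
from h import *
def hits(c,depth,ax=(.6127,.1042),r=.010):
    """per pixel: z where its ray meets the foot cylinder, and depth-measured horizontal distance beyond that hit (m, <~0 = foot)"""
    h,w=depth.shape; u,v=np.meshgrid(np.arange(318,352),np.arange(176,204)); d=rays(c,np.c_[u.ravel(),v.ravel()])
    o=c['eye']; a=(d[:,:2]**2).sum(1); b=(d[:,:2]*(o[:2]-ax)).sum(1); q=((o[:2]-np.array(ax))**2).sum()-r*r
    D=b*b-a*q; ok=D>0.15*a*r*r; t=(-b-np.sqrt(np.where(ok,D,0)))/a
    z=o[2]+t*d[:,2]; dep=depth[v.ravel(),u.ravel()]; return u.ravel()[ok],v.ravel()[ok],z[ok],(dep-t)[ok]
def avg(n=6):
    D=[];I=[]
    for _ in range(n): c=cap('scene'); D.append(c['depth']); I.append(c['image'].astype(np.float32))
    return c,np.median(D,0),np.mean(I,0)
E
python3 - <<'E'
from foot import *
c,D,I=avg(5); np.savez('foot1.npz',depth=D,image=I)
d0=np.load('foot0.npz')['depth']
for nm,dd in(('f0',d0),('f1',D)):
    u,v,z,e=hits(c,dd); m=(z>.145)&(z<.170); i=np.argsort(z[m])
    print(nm); print(' '.join('%d,%d:%.1f:%+.1f'%(a,b_,s*1e3,t*1e3) for a,b_,s,t in zip(u[m][i],v[m][i],z[m][i],e[m][i])))
E
```

```text
f0
336,194:145.0:+22.8 333,194:146.0:+26.0 335,194:146.1:+25.3 331,193:146.3:+24.7 337,193:146.4:+22.6 334,194:146.4:+22.3 332,193:148.4:+27.7 336,193:148.9:+28.6 333,193:149.6:+26.2 331,192:149.6:+31.7 335,193:149.9:+25.7 334,193:150.1:+29.9 337,192:150.5:+30.5 332,192:151.9:+34.7 336,192:152.8:+35.2 331,191:152.9:+34.2 333,192:153.1:+35.2 335,192:153.6:+37.7 334,192:153.7:+32.6 337,191:154.6:+35.5 332,191:155.3:-6.2 331,190:156.2:+1.2 336,191:156.6:+36.1 333,191:156.7:+3.8 334,191:157.3:-0.7 335,191:157.3:-2.0 337,190:158.6:+38.0 332,190:158.8:-3.4 331,189:159.5:+2.4 333,190:160.2:-0.1 336,190:160.4:+1.8 334,190:160.9:-1.3 335,190:161.0:+1.8 332,189:162.2:+0.4 337,189:162.6:+8.9 331,188:162.6:+0.7 333,189:163.7:+9.9 336,189:164.1:+7.9 334,189:164.5:+8.2 335,189:164.7:+5.9 332,188:165.5:+6.1 331,187:165.8:+12.1 337,188:166.5:+10.9 333,188:167.2:+7.0 336,188:167.9:+11.1 334,188:168.1:+6.5 335,188:168.3:+9.2 331,186:168.8:-11.9 332,187:168.9:-4.7
f1
336,194:145.0:-3.9 333,194:146.0:-7.4 335,194:146.1:-5.0 331,193:146.3:-5.5 337,193:146.4:-5.6 334,194:146.4:-6.2 332,193:148.4:-0.6 336,193:148.9:-1.2 333,193:149.6:+0.4 331,192:149.6:-1.1 335,193:149.9:+1.2 334,193:150.1:+0.7 337,192:150.5:+1.4 332,192:151.9:+4.2 336,192:152.8:+5.8 331,191:152.9:+4.1 333,192:153.1:+4.5 335,192:153.6:+4.5 334,192:153.7:+6.4 337,191:154.6:+6.8 332,191:155.3:-3.4 331,190:156.2:-3.8 336,191:156.6:+8.5 333,191:156.7:-0.5 334,191:157.3:-0.3 335,191:157.3:-1.8 337,190:158.6:+13.5 332,190:158.8:+0.3 331,189:159.5:-0.4 333,190:160.2:-0.1 336,190:160.4:+2.3 334,190:160.9:+1.4 335,190:161.0:+3.1 332,189:162.2:+3.4 337,189:162.6:+5.5 331,188:162.6:+7.3 333,189:163.7:+4.3 336,189:164.1:+6.6 334,189:164.5:+7.5 335,189:164.7:+5.7 332,188:165.5:+6.3 331,187:165.8:+9.0 337,188:166.5:+9.5 333,188:167.2:+7.4 336,188:167.9:+12.3 334,188:168.1:+5.9 335,188:168.3:+12.9 331,186:168.8:-12.1 332,187:168.9:-12.3
```

```bash
M="python3 -m handwheel"
cat > lift.py <<'E'
from foot import *
import go_y
E
cat > lift.py <<'E'
from foot import *
px=[(332,188),(333,188),(334,188),(335,188),(333,189),(334,189),(335,189),(336,189),(336,188),(332,189)]
def zs(c,D): 
    c=dict(c); c['depth']=D; P=cloud(c); return np.array([P[v,u,2] for u,v in px])*1e3
c,D,I=avg(8)
b=(zs(c,np.load('foot0.npz')['depth'])+zs(c,np.load('foot1.npz')['depth']))/2
n=zs(c,D); P=cloud({**c,'depth':D}); q=P[(abs(P[...,0]-.59)<.02)&(abs(P[...,1]-.1045)<.022)&(P[...,2]>.12)&(P[...,2]<.17)]
s=sensors.sense(); w,x,y,z=s['ee_rot']; R=Rotation.from_quat([x,y,z,w]).as_matrix()
print('psi %.2f'%np.degrees(np.arctan2(R[1,0],R[0,0])),'q6 %.2f'%s['qpos'][5],'F',s['ft_force'].round(1),'lid(scene) %.2f'%(np.median(q[:,2])*1e3)); print(' top-of-disc dz',(n-b).round(1),'med %.2f'%np.median(n-b),'mean7 %.2f'%(n-b)[:7].mean())
E
python3 lift.py
$M '[[0,0,0,0,0,0.1,255],[0,0,0,0,0,0.1,255],[0,0,0,0,0,0.1,255],[0,0,0,0,0,0.1,255],[0,0,0,0,0,0.1,255],[0,0,0,0,0,0.1,255],[0,0,0,0,0,0,255],[0,0,0,0,0,0,255]]' |sed -n 3,4p
python3 lift.py
$M '[[0,0,0,0,0,0.1,255],[0,0,0,0,0,0.1,255],[0,0,0,0,0,0.05,255],[0,0,0,0,0,0,255],[0,0,0,0,0,0,255]]' |sed -n 3,4p
python3 lift.py
```

```text
psi -167.22 q6 -2.00 F [-8.8  0.3  8.1] lid(scene) 149.20
 top-of-disc dz [-0.6  1.2 -0.5 -1.3  1.  -0.2 -0.3  2.2  1.2 -0.5] med -0.26 mean7 -0.11
ee_rot: [-0.001, 0.188, 0.982, 0.001]
ft_force: [-8.3, 2.2, 8.2]
psi 158.40 q6 -2.60 F [-7.9  3.2  7.7] lid(scene) 153.34
 top-of-disc dz [-2.4  1.1 -1.2 -0.3  0.1  0.1 -2.   0.1 -0.1 -1.8] med -0.20 mean7 -0.66
ee_rot: [-0.001, 0.309, 0.951, 0.001]
ft_force: [-8.2, 3.3, 7.6]
psi 144.08 q6 -2.85 F [-8.8  3.3  8.1] lid(scene) 155.04
 top-of-disc dz [-2.   0.  -0.7 -0.5  0.5  0.2 -1.5  0.6  0.3 -1.2] med -0.21 mean7 -0.57
```

Lid is at 0.156 by knob angle, with no lift yet. Regrip the knob half a turn back.

```bash
M="python3 -m handwheel"
$M '[[0,0,0,0,0,0,150],[0,0,0,0,0,0,150],[0,0,0,0,0,0,150],[0,0,0,0,0,0,150],[0,0,-2,0,0,0,150],[0,0,-2,0,0,0,150],[0,0,0,0,0,-0.1,150],[0,0,0,0,0,-0.12,150],[0,0,0,0,0,-0.12,150],[0,0,0,0,0,-0.12,150]]' >/dev/null
for i in 1 2; do $M '[[0,0,0,0,0,-0.12,150],[0,0,0,0,0,-0.12,150],[0,0,0,0,0,-0.12,150],[0,0,0,0,0,-0.12,150],[0,0,0,0,0,-0.12,150],[0,0,0,0,0,-0.12,150],[0,0,0,0,0,-0.12,150],[0,0,0,0,0,-0.12,150],[0,0,0,0,0,-0.12,150],[0,0,0,0,0,-0.12,150]]' >/dev/null; done
$M '[[0,0,0,0,0,-0.12,150],[0,0,0,0,0,-0.12,150],[0,0,0,0,0,0,150],[0,0,0,0,0,0,150]]' >/dev/null
python3 go.py 0.4575 0.111 .055 -35.9; python3 lift.py
```

```text
t58.3 tcp [0.458  0.1111 0.0949] psi -38.7 tilt [-0.0003 -0.0023] F [ 0.4 -0.5 -0.3] open 0.0359 fingF 0.0 q6 0.24
 turn [-0.002  0.    -0.049] cm now-axes [-0.03  0.05  3.99] cm after-turn-axes [-0.03  0.04  3.99]
psi -38.54 q6 0.24 F [ 0.5 -0.3 -0.3] lid(scene) 155.23
 top-of-disc dz [-1.3 -0.2 -1.5 -1.2  0.4  1.5  0.2  0.  -1.1 -2.1] med -0.65 mean7 -0.31
```

```bash
M="python3 -m handwheel"
$M '[[0,0,1,-0.002,0,-0.049,150],[0,0,1.5,0,0,0,150],[0,0,1.5,0,0,0,150],[0,0,0,0,0,0,150],[0,0,0,0,0,0,255],[0,0,0,0,0,0,255],[0,0,0,0,0,0,255],[0,0,0,0,0,0,255],[0,0,0,0,0,0,255]]' 25
python3 lift.py
$M '[[0,0,0,0,0,0.1,255],[0,0,0,0,0,0.1,255],[0,0,0,0,0,0.1,255],[0,0,0,0,0,0,255],[0,0,0,0,0,0,255]]' |sed -n 3,4p
python3 lift.py
```

```text
t: 59.43
tcp_pos: [0.4577, 0.1106, 0.0556]
ee_rot: [0.0, 0.952, -0.306, -0.0]
ft_force: [-1.7, -3.2, 6.3]
opening: 0.014
finger_force: 25.0
psi -35.68 q6 0.29 F [-2.2 -3.6  5.3] lid(scene) 154.99
 top-of-disc dz [-2.3 -0.3 -1.7  0.2  1.2  0.9 -1.4  1.  -0.3 -2. ] med -0.32 mean7 -0.48
ee_rot: [0.0, 0.895, -0.446, -0.0]
ft_force: [-2.7, -3.9, 7.1]
psi -52.88 q6 -0.01 F [-2.1 -4.5  7.4] lid(scene) 157.26
 top-of-disc dz [-0.7 -1.1 -1.6  0.5  1.3  2.6 -0.6  1.7  2.5  0.7] med 0.60 mean7 0.05
```

```bash
M="python3 -m handwheel"
$M '[[0,0,0,0,0,0.1,255],[0,0,0,0,0,0.05,255],[0,0,0,0,0,0,255],[0,0,0,0,0,0,255]]' |sed -n 3,4p
python3 lift.py
python3 - <<'E'
from foot import *
c,D,I=avg(4); np.savez('foot2.npz',depth=D,image=I)
J=np.load('foot1.npz')['image']
print('rows x cols 330..337 grey now / before')
for v in range(181,197): print(v,I[v,329:339].mean(1).astype(int),J[v,329:339].mean(1).astype(int))
cv2.imwrite('pics/f2.png',np.hstack([cv2.resize(k[160:210,313:353,::-1].clip(0,255).astype(np.uint8),(400,500),interpolation=2) for k in(J,I)]))
E
```

```text
ee_rot: [0.0, 0.859, -0.511, -0.0]
ft_force: [-2.5, -3.5, 7.6]
psi -61.48 q6 -0.16 F [-2.4 -3.4  7.2] lid(scene) 158.23
 top-of-disc dz [ 0.7 -0.  -1.6  1.6  3.   3.2  1.   2.8  1.8  1.5] med 1.54 mean7 1.10
rows x cols 330..337 grey now / before
181 [106  74  69  69  70  70  69  68  67  66] [111  75  69  70  70  70  69  69  68  66]
182 [108  75  69  70  70  69  69  68  66  65] [110  76  69  69  70  70  69  67  66  64]
183 [115  78  70  69  69  69  68  67  65  64] [121  83  71  69  69  69  68  67  66  64]
184 [129  86  71  69  69  68  67  67  65  65] [150 102  76  70  68  68  68  66  65  67]
185 [139  94  75  71  70  69  68  67  67  70] [177 123  85  71  69  69  67  67  70  81]
186 [137  99  81  75  72  72  70  71  75  81] [180 130  91  75  72  71  71  73  84 106]
187 [135 103  88  83  81  80  79  81  86  94] [157 117  92  82  79  79  79  84  99 123]
188 [146 111  95  91  90  90  90  91  95 102] [132 105  93  89  89  89  89  93 104 121]
189 [167 131 108  99  97  96  97  98 103 113] [130 104  95  93  94  94  94  96 101 109]
190 [198 164 133 118 112 109 111 116 123 140] [144 113  99  96  96  96  96  97 100 105]
191 [225 202 174 159 152 144 148 157 167 184] [163 131 110 102 101 100  99  99 103 111]
192 [238 230 219 210 201 192 194 202 212 221] [184 159 134 120 115 109 106 106 113 133]
193 [240 240 239 235 229 224 224 226 229 232] [209 190 169 157 148 133 124 126 140 170]
194 [227 236 241 241 239 236 236 235 235 235] [229 220 207 200 191 174 165 169 183 208]
195 [186 211 227 236 240 242 242 241 239 238] [239 235 231 229 224 216 211 215 221 228]
196 [144 164 187 213 230 239 243 244 243 242] [235 240 241 241 238 235 232 231 232 234]
```

View pics/f2.png

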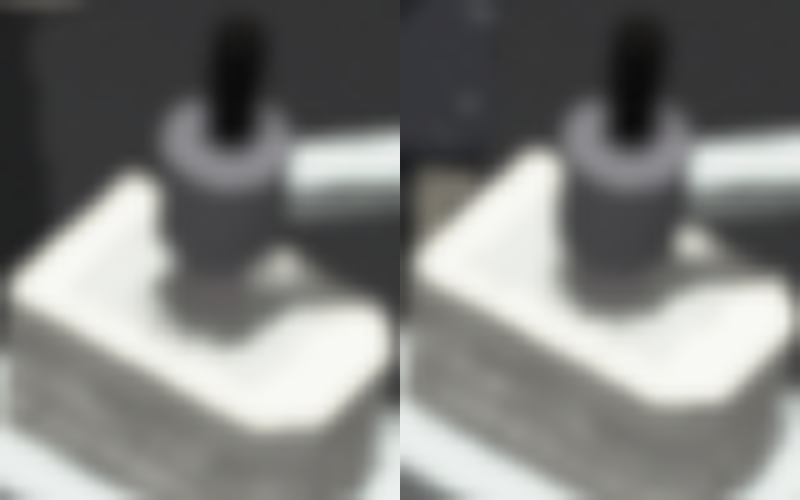

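The side-by-side crop shows the foot (right, at about (615,290)) meeting the lid with its shadow gone. Measured lift is about 1.9 mm, so I'll add about 0.5 mm, then release and retreat.

```bash
M="python3 -m handwheel"
$M '[[0,0,0,0,0,0.08,255],[0,0,0,0,0,0,255],[0,0,0,0,0,0,255]]' |sed -n 3,4p
python3 lift.py
$M '[[0,0,0,0,0,0,150],[0,0,0,0,0,0,150],[0,0,0,0,0,0,150],[0,0,0,0,0,0,150],[0,0,0,0,0,0,150],[0,0,-2,0,0,0,150],[0,0,-3,0,0,0,150],[0,0,-3,0,0,0,150],[0,0,0,0,0,0,150]]'
python3 lift.py
python3 - <<'E'
from h import *
c=cap('scene'); save(c,'s5.png')
E
```

```text
ee_rot: [0.0, 0.838, -0.545, -0.0]
ft_force: [-3.0, -3.6, 7.0]
psi -66.06 q6 -0.24 F [-3.5 -3.9  8.3] lid(scene) 158.70
 top-of-disc dz [ 0.5  0.8 -1.5  3.3  4.2  2.7  3.   2.5  2.9  0.8] med 2.63 mean7 1.85
t: 62.98
tcp_pos: [0.461, 0.1128, 0.1402]
ee_rot: [-0.004, 0.839, -0.544, 0.002]
ft_force: [1.4, 0.4, 0.4]
opening: 0.0363
finger_force: 0.0
psi -66.05 q6 -0.24 F [-0.9  0.3  0.3] lid(scene) 158.85
 top-of-disc dz [ 2.3  0.2 -0.8  1.9  4.2  2.9  2.3  3.1  3.5  1.5] med 2.26 mean7 1.84
```

View pics/s5.png

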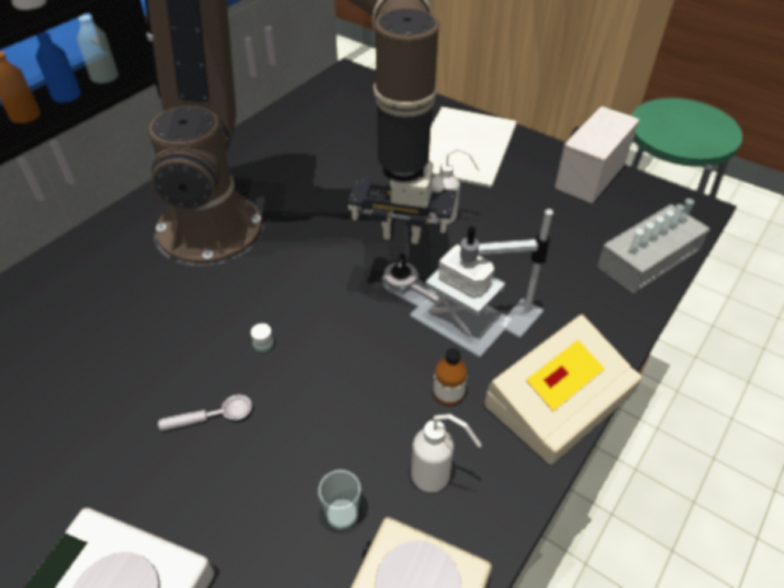

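The final view shows the stack under the foot at (467,265), the head home, the bench cleared of plates and the bystanders in place. Measured lift is about 2.5 mm, so I'm handing in.

```bash
python3 -c "
from bench import r
print(r.job_done())"
```

```text
the job is handed in; nothing more can be done
None
```

The job is handed in: all three plates and the lid are seated on the jack with their cut corners aligned, the arm is back at its stop, the lid is lifting the gauge foot by about 2.5 mm (estimated from the camera), and the other things on the bench look unmoved.

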